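# Pack away the game pieces and book in the clip-top tote

### The arm

A 6-joint arm with a two-finger parallel gripper is mounted at the origin on the work surface. World frame = base frame: x ahead of the robot, y to its left, z up, the work surface at z = 0. Lengths are in mm, angles in degrees, forces in N, time in s.
With the tool pointing down it reaches from about 325 to 925 mm from the base axis. Payload 3.1 kg.
Tool frame: the origin (TCP) lies at the very end of the fingers, on their centre line; the grasp point (between the pads) lies 19 mm behind it; z points along the fingers, y is the line along which they close (so a half turn about z gives the same grasp; the last joint's range is limited). The gripper opens to 85 mm and grips with 20 to 120 N. Pads are 22 mm wide; open, the fingers measure 114 mm over their backs; the gripper's body (76 mm by 85 mm) begins 54 mm behind the grasp point. The pads swing forward as they close: fully open they stand 13 mm farther back than shut.
Start: joints at [60.493, 12.427, 92.441, -0, 75.132, -6.429], TCP at [244.981, 574.999, 231.3] pointing down, gripper open.
Joint ranges: [-157.48, 157.48], [-44.54, 120.13], [17.64, 146.25], [-64.5, 244.5], [7.68, 150.69], [-147.95, 147.95]. Speed limits (degrees/s): [159.86, 159.86, 180, 180, 180, 180].

### API

Orientations are given as a 3x3 rotation matrix whose columns are the frame's x, y, z axes.
In Python, from rig import robot gives the robot as it stands.
- The arm moves only by the tool arm_command, never from a script. Its argument "increments" is a list of rows, each a list of 7 numbers: the shift along the tool's x, y, z in units of 30 mm (1.0 is 30 mm), then the turn, a rotation vector about the tool's x, y, z in units of 6 degrees (1.0 is 6 degrees), then the finger opening in mm, from 0 to 85.4. In form: [[tx, ty, tz, rx, ry, rz, gripper], ...]. A call has exactly 8 rows; each row shifts and turns the commanded pose from where the row before left it, along the tool's axes as they then stand; what a row does not reach is not made up. A row lasts 1/12 s, in which the tool goes at most 41.7 mm and 7.16 degrees, less where a joint would pass 70% of its speed; a pose out of reach is approached as far as the arm can. A call is refused whole if a number of a shift passes 1 or a number of a turn 1, either way. A call with a gripper value outside its range is refused whole. The fingers move at their own pace and stop on an object; "squeeze" is the grip in N (left out, the last holds). Time passes only in rows, so rows that do not move let the fingers close, or fill a call up. It gives the time, the measured TCP pose, the force, the opening and the grip force at its end, in the units of the state.
- robot.sense(): the state, without advancing time (a new reading comes with each control period).
- robot.grab_frame(name): name is "side" or "top"; returns the picture (400x640x3 uint8, red, green, blue); there is no depth.
- robot.get_calibration(name): a dict with "fx", "fy", "cx", "cy" (pixels), "pose" (4x4, takes a point from camera to world coordinates). Camera axes: x right, y up, looking along -z (the intrinsics and any distortion apply to the point x, -y, -z); pixel columns grow to the right and rows downward; lengths in mm; the calibration is good to about 2 mm. A picture is of the moment at which its call begins. get_calibration takes no time and is no camera call.
- robot.finish_job(): hands the job in; it is judged then, once.
The state is a dict: "clock": time; "qpos": joint angles; "joint_velocities": joint speeds; "joint_efforts": joint torques, N m; "ee_pos": TCP position; "orientation": TCP orientation; "contact_force": force on the tool from outside, world axes, zero at the start; "moment": the same for the moment, N m; "finger_gap": finger opening in mm; "finger_force": force on a finger pad.
Only numpy, scipy, OpenCV 4.12 (cv2) and the standard library are available. Lean on these libraries where they do the work, as an engineer would, in place of code of your own. Each camera call takes 0.05 s, during which the arm holds its last target. There are 200 camera calls.

### The job

Pack up the board game: with the lid still in place flip open both spring clips of the tote, then lift the lid off, lay it handle up on the grey mat and let go of it. Put every wooden pawn into the tote, put the lid back on fully home and flip both clips shut; then pick up the scanner, hold it upright (underside down) and steady with its focus point on the middle of the lid's label for more than a second, and lay it back on the cork pad, underside down. Leave the carafe, the mug and the shaker where they stand.

Things in the scene. Friction and masses are not known exactly. Their poses are not given: they have to be found in the camera images.
- tote: Grey plastic open tote, fixed to the table, outer 150 x 200 x 80 mm (its x, y, z), walls and floor 5 mm thick; origin at the centre of its underside. Its y axis runs along the long side, from clip_right to clip_left; it is turned up to 0.15 rad. One sprung clip on each y end.
- lid: Loose white lid, 0.24 to 0.39 kg: flange 166 x 226 x 8 mm (x, y, z), under it a plug 132 x 182 x 8 mm (4 mm play all round in the tote). Origin: centre of the flange's underside, z up; 80 mm over the tote's origin when seated (either way round), 12 mm above the table on the mat. Black bar handle in the middle along y: 80 long, 14 wide, 14 tall, 24 to 38 mm above the origin, on posts at y = +-34.
- label (a point): Middle of the striped paper label (40 x 60 mm) on the lid's top face, 45 mm from its centre towards the lid's -x, 9 mm above the lid's origin.
- clip_left (a joint): Sprung over-centre clip on the tote's +y end: 0 shut (upright, nose over the lid's edge), 0.70 rad open (leaning outward). Level hinge pin along the tote's x, 66 mm up, 116 mm from the tote's centre. 0.12 Nm (under 4 N at the tab) starts it either way, less towards mid-swing (0.35), past which it snaps over by itself. Open: push the tab outward from inside; shut: push it inward and up along its arc from outside.
- clip_right (a joint): Sprung over-centre clip on the tote's -y end: 0 shut (upright, nose over the lid's edge), 0.70 rad open (leaning outward). Level hinge pin along the tote's x, 66 mm up, 116 mm from the tote's centre. 0.12 Nm (under 4 N at the tab) starts it either way, less towards mid-swing (0.35), past which it snaps over by itself. Open: push the tab outward from inside; shut: push it inward and up along its arc from outside.
- clip_left_tab (a point): Middle of the top edge of the +y clip's tab, 54 mm from its hinge pin. The clip is a steel plate 40 mm wide (along the tote's x), 5 mm thick. When shut it is upright, this edge 120 mm above the table, and its nose (5 mm thick, 12 mm inward over the lid, top 94.5 mm above the table) leaves the upper 25 mm of the plate bare on the inside.
- clip_right_tab (a point): Middle of the top edge of the -y clip's tab, 54 mm from its hinge pin. The clip is a steel plate 40 mm wide (along the tote's x), 5 mm thick. When shut it is upright, this edge 120 mm above the table, and its nose (5 mm thick, 12 mm inward over the lid, top 94.5 mm above the table) leaves the upper 25 mm of the plate bare on the inside.
- pawn1: Turned wooden pawn, 55 mm tall, origin at the centre of its base, z up along it: foot 38 mm across, neck 20 mm across at 24 to 28 mm up, head a cylinder 25 mm across from 32 to 50 mm up. 28 to 56 g. Two to four pawns are present, standing on the board at the start; None if absent.
- pawn2: Turned wooden pawn, 55 mm tall, origin at the centre of its base, z up along it: foot 38 mm across, neck 20 mm across at 24 to 28 mm up, head a cylinder 25 mm across from 32 to 50 mm up. 28 to 56 g. Two to four pawns are present, standing on the board at the start; None if absent.
- pawn3: Turned wooden pawn, 55 mm tall, origin at the centre of its base, z up along it: foot 38 mm across, neck 20 mm across at 24 to 28 mm up, head a cylinder 25 mm across from 32 to 50 mm up. 28 to 56 g. Two to four pawns are present, standing on the board at the start; None if absent.
- pawn4: Turned wooden pawn, 55 mm tall, origin at the centre of its base, z up along it: foot 38 mm across, neck 20 mm across at 24 to 28 mm up, head a cylinder 25 mm across from 32 to 50 mm up. 28 to 56 g. Two to four pawns are present, standing on the board at the start; None if absent.
- mat: Thin grey fabric mat for the lid, fixed, 200 x 250 x 4 mm, origin at the centre of its underside; on the left or the right of the table, on the side opposite the board.
- board: Plywood game board, fixed, 210 x 210 x 10 mm, origin at the centre of its underside; the pawns start on it.
- pad: Cork pad, fixed, 140 x 80 x 5 mm, in front of the tote; origin at the centre of its underside.
- scanner: Hand scanner, 0.12 to 0.2 kg, lying on the pad: black body 110 mm long (x from -60 to 50 mm), 32 mm wide (y), 28 mm tall, underside at z = 0, with a grey nose 40 mm wide at x = 48 to 60 mm. Origin under its middle, x towards the nose, z up. It reads along a line that leaves the window under the nose forward and down at 45 degrees; it can be carried level, gripped across its width.
- window (a point): The scanner's window, 55 mm ahead of its origin and 12 mm above its underside.
- focus (a point): The scanner's focus point, about 90 mm from the window along its beam: 119 mm ahead of the scanner's origin and 52 mm below its underside. It must be brought onto the middle of the label.
- tealight: Aluminium tealight, 38 mm across, 16 mm tall, standing among the pawns on the board; not part of the game.
- carafe: Glass carafe, 104 mm across, 215 mm tall, beyond the tote; origin under its middle.
- mug: White mug, 80 mm across, 90 mm tall, beyond the tote; origin under its middle.
- shaker: Small glass shaker with a steel cap, 44 mm across, 90 mm tall, beyond the tote on the left; origin under its middle.
Things that resemble listed ones, but are neither listed nor needed, are in the scene too. What is shaped like the pawn2 but red is not meant. Of the things that look like the scanner, the smaller one is meant.

How it is judged:
By the outcome, as a careful person would: the job done as asked, in the order asked, and still so for the second after the job is handed in, with the robot touching nothing.
Of pawn1, pawn2, pawn3, pawn4 only 2 to 4 are there at a start; the rules pass over those that are not, and their reading is None.
At some moment in a run one of pawn1, pawn2, pawn3, pawn4, scanner may be knocked a few centimetres aside while the robot is not near it.
It also fails if it takes over 210 s, if anything falls off the work surface, if the arm or the gripper's body presses on something with over 40 N, if the wrist force passes 120 N, or if a joint passes its speed limit or range.

## Working session

There is one attempt and no reset: what is moved stays moved. The work goes in short steps, Python scripts to look and compute and a tool call to move; the robot and the scene stay as the last step left them, time stands still between calls to the robot, and variables do not carry over. Pictures are saved under pics/ and viewed, at most 14 in all, crops included, and the job is handed in when it is done.

Besides the shell and the picture viewer there is one more tool, called as name(argument=value, ...), one argument or row to a line, values as JSON. arm_command: Moves the arm, as the interface text tells. Its arguments: {"type":"object","properties":{"increments":{"type":"array","items":{"type":"array","items":{"type":"number"}}},"squeeze":{"type":"number"}},"required":["increments"]}

```bash
mkdir -p pics; ls
python3 - <<'E'
from rig import robot
import cv2
for n in("side","top"):
    cv2.imwrite(f"pics/{n}0.png",robot.grab_frame(n)[:,:,::-1]); print(robot.get_calibration(n))
s=robot.sense(); print(s)
E
```

```text
pics
{'fx': 418.01564187998423, 'fy': 418.01564187998423, 'cx': 320.49822451831363, 'cy': 202.9574026077047, 'pose': array([[ 9.76336750e-01,  1.37241553e-01, -1.67126616e-01,
         3.40195430e+02],
       [-2.15909451e-01,  5.74898542e-01, -7.89224160e-01,
        -7.60077126e+02],
       [-1.22335016e-02,  8.06632768e-01,  5.90926323e-01,
         6.56589396e+02],
       [ 0.00000000e+00,  0.00000000e+00,  0.00000000e+00,
         1.00000000e+00]])}
{'fx': 403.23559607034395, 'fy': 403.23559607034395, 'cx': 322.6801450566524, 'cy': 200.14869522824176, 'pose': array([[ 2.87252900e-02,  9.87557841e-01, -1.54610379e-01,
         3.80851553e+02],
       [-9.99381578e-01,  3.15119975e-02,  1.56030572e-02,
         2.24164636e+01],
       [ 2.02810034e-02,  1.54066562e-01,  9.87852304e-01,
         9.88155445e+02],
       [ 0.00000000e+00,  0.00000000e+00,  0.00000000e+00,
         1.00000000e+00]])}
{'clock': 0.1, 'qpos': array([ 6.04931257e+01,  1.24718604e+01,  9.25209820e+01, -1.48118716e-04,
        7.51290956e+01, -6.42955990e+00]), 'joint_velocities': array([-0.01062744, -0.04461843, -0.19118549,  0.10097159,  0.05139202,
       -0.01296574]), 'joint_efforts': array([-1.37557901e-03, -3.98077440e+01, -3.04971635e+01, -1.78816949e-04,
        4.23621124e-03, -1.92557820e-05]), 'ee_pos': array([244.61303439, 574.3534272 , 230.0895696 ]), 'orientation': array([[-9.19976905e-01,  3.91971174e-01, -1.04603212e-03],
       [ 3.91972498e-01,  9.19975068e-01, -1.85341101e-03],
       [ 2.35839784e-04, -2.11511115e-03, -9.99997735e-01]]), 'contact_force': array([-0.49094362,  0.42788197, -0.00289353]), 'moment': array([ 0.03566912, -0.02206694, -0.00033215]), 'finger_force': 0.0, 'finger_gap': 85.50793634405916}
```

View pics/top0.png

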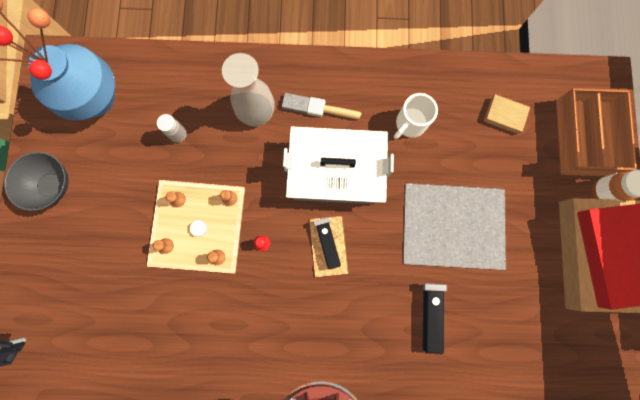

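View pics/side0.png

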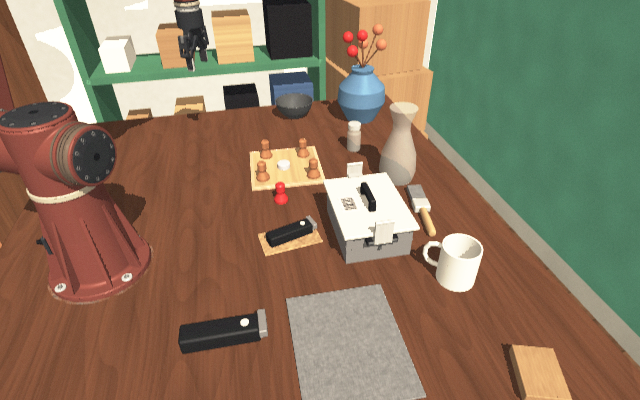

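Top view: the brown pawns are at (175,199), (228,197), (163,246) and (216,257). The tealight at (198,229) and the red pawn at (262,243) are not wanted. Scanner candidates are the small one on the pad at (328,245), which I choose, and the large one at (434,320). The tote is at (338,165) with clips at (286,160) and (390,163), and the mat is at (455,226). Next is a close crop to check.

```bash
cat > h.py <<'E'
from rig import robot
import numpy as np, cv2
def ray(cam,u,v):
    c=robot.get_calibration(cam);P=c["pose"]
    d=P[:3,:3]@np.array([(u-c["cx"])/c["fx"],-(v-c["cy"])/c["fy"],-1]);return P[:3,3],d
def at(cam,u,v,z):
    o,d=ray(cam,u,v);return (o+d*(z-o[2])/d[2]).round(1)
def proj(cam,p):
    c=robot.get_calibration(cam);P=c["pose"]
    q=P[:3,:3].T@(np.array(p,float)-P[:3,3]);return np.array([c["cx"]+c["fx"]*q[0]/-q[2],c["cy"]-c["fy"]*q[1]/-q[2]]).round(1)
def crop(cam,x0,y0,x1,y1,s,name):
    im=robot.grab_frame(cam)[:,:,::-1][y0:y1,x0:x1]
    cv2.imwrite(f"pics/{name}.png",cv2.resize(im,None,fx=s,fy=s,interpolation=cv2.INTER_CUBIC))
def st():
    s=robot.sense();print("t",round(s["clock"],2),"p",s["ee_pos"].round(1),"F",s["contact_force"].round(1),"gap",round(s["finger_gap"],1),"q",s["qpos"].round(1));print(s["orientation"].round(3));return s
def to(p,R=None):
    """increments (units) from measured pose to p (world), and turn to R"""
    s=robot.sense();O=s["orientation"];print("shift tool units",(O.T@(np.array(p)-s["ee_pos"])/30).round(2))
    if R is not None:
        from scipy.spatial.transform import Rotation as T
        print("turn units",(T.from_matrix(O.T@R).as_rotvec(degrees=True)/6).round(2))
def down(yaw):
    """tool down, tool y (closing line) at yaw deg from world x"""
    a=np.radians(yaw);y=np.array([np.cos(a),np.sin(a),0]);z=np.array([0,0,-1.]);return np.c_[np.cross(y,z),y,z]
E
python3 - <<'E'
from h import *
crop("top",270,115,410,285,3.5,"c1")
crop("top",140,170,280,280,5,"c2")
E
```

```text
(no output)
```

View pics/c1.png

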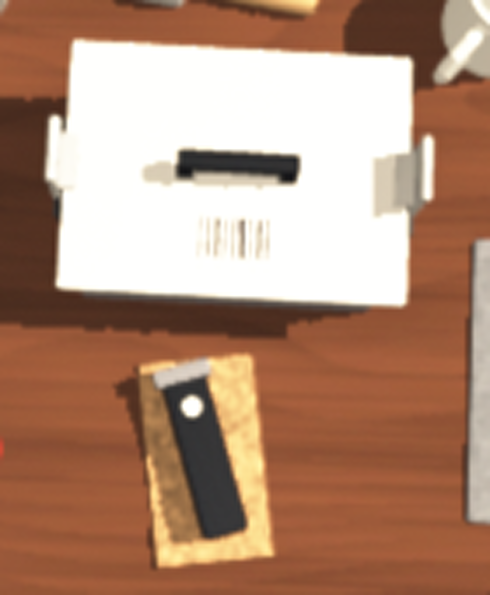

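View pics/c2.png

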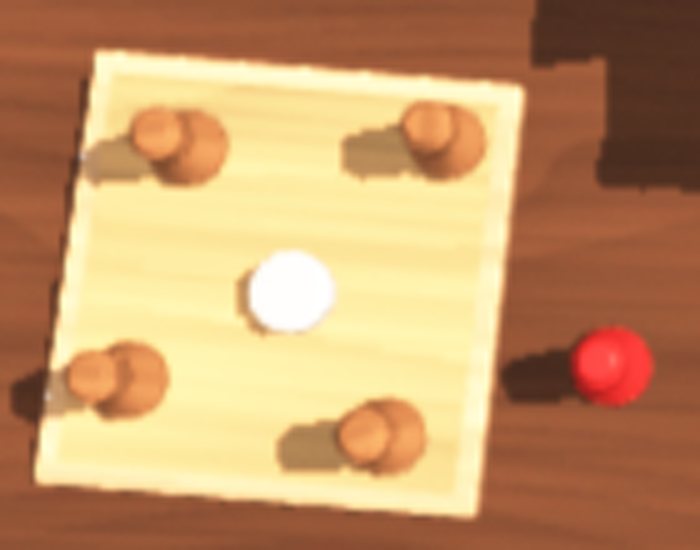

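The crops confirm four brown pawns, a tealight and a red decoy, and the small scanner on the pad. The scanner nose is up-left at crop pixel (182,374) and its tail at (225,530). The label is on the robot side of the lid.

Run:
```python
from h import *
f=lambda l,s,o,z:np.array([at("top",u/s+o[0],v/s+o[1],z) for u,v in l])
L=f([(73,40),(412,58),(407,304),(57,288)],3.5,(270,115),88);print("lid",L[:,:2].tolist(),L.mean(0))
d=L[0]-L[1]+L[3]-L[2];print("yaw y-axis from world y",np.degrees(np.arctan2(-d[0],d[1])))
d=L[0]-L[3]+L[1]-L[2];print("yaw x",np.degrees(np.arctan2(d[1],d[0])))
print("tabs",f([(53,120),(428,140)],3.5,(270,115),120).tolist())
print("handle",f([(178,150),(299,155),(298,182),(178,177)],3.5,(270,115),118).tolist())
print("label",f([(234,238)],3.5,(270,115),88))
P=f([(158,133),(430,127),(93,377),(363,433)],5,(140,170),62);print("pawns",P.tolist())
print("board",f([(97,52),(524,88),(478,517),(36,484)],5,(140,170),10).mean(0), "tealight",f([(290,290)],5,(140,170),26))
S=f([(155,378),(210,362),(245,526),(205,538)],3.5,(270,115),33);print("scan",S.tolist())
print("pad",f([(139,368),(250,354),(273,555),(155,567)],3.5,(270,115),5).tolist())
M=f([(406,185),(505,187),(506,269),(404,265)],1,(0,0),4);print("mat",M.tolist(),M.mean(0))
print("shaker",at("top",166,121,90),"carafe",at("top",240,68,215),"mug",at("top",420,108,90), at("top",398,137,45),"red",at("top",270*0+140+600/5,170+358/5,52))
to([0,0,0],down(90))
```

```text
lid [[692.6, 87.1], [688.2, -138.6], [522.4, -136.0], [525.7, 90.5]] [607.225 -24.25   88.   ]
yaw y-axis from world y -0.9755304514249947
yaw x -1.0331752786178923
tabs [[628.2, 95.3, 120.0], [623.4, -143.3, 120.0]]
handle [[611.9, 15.5, 118.0], [611.3, -61.5, 118.0], [593.7, -61.1, 118.0], [594.4, 14.9, 118.0]]
label [[562.3 -22.9  88. ]]
pawns [[523.0, 357.0, 62.0], [529.8, 232.1, 62.0], [410.2, 376.6, 62.0], [388.6, 253.1, 62.0]]
board [460.225 308.925  10.   ] tealight [[455.1 301.3  26. ]]
scan [[474.8, 25.7, 33.0], [486.9, -11.4, 33.0], [377.4, -37.6, 33.0], [368.7, -11.1, 33.0]]
pad [[484.2, 37.2, 5.0], [496.5, -40.3, 5.0], [358.2, -59.1, 5.0], [347.8, 21.6, 5.0]]
mat [[579.8, -199.9, 4.0], [582.8, -449.1, 4.0], [379.9, -443.1, 4.0], [382.4, -194.4, 4.0]] [ 481.225 -321.625    4.   ]
shaker [694.6 374.9  90. ] carafe [768.7 186.4 215. ] mug [ 747.8 -214.1   90. ] [ 690.  -171.5   45. ] red [426.1 149.3  52. ]
shift tool units [ -0.   -20.8    7.71]
turn units [-0.01 -0.   -3.85]
```

Tote is centred near (606,-24) with yaw about -1°, and the scene is fully located. Now turning the tool and approaching with the fingers shut.

arm_command(
  increments=[
    [0,0,0,0,0,1,0],
    [0,0,0,0,0,1,0],
    [0,0,0,0,0,1,0],
    [0,0,0,0,0,1,0],
    [0,0,0,0,0,1,0],
    [0,0,0,0,0,1,0],
    [0,0,0,0,0,1,0],
    [0,0,0,0,0,1,0],
  ],
  squeeze=40,
)

```text
clock: 0.87
ee_pos: [244.9, 574.8, 230.9]
orientation: [[-0.319, 0.948, -0.0], [0.948, 0.319, -0.001], [-0.0, -0.001, -1.0]]
contact_force: [-0.4, -0.1, 0.3]
finger_gap: -0.1
finger_force: 0.0
```

arm_command(
  increments=[
    [0,0,0,0,0,0.83,0],
    [0,0,0,0,0,0.83,0],
    [0,0,0,0,0,0.83,0],
    [0,0,0,0,0,0.83,0],
    [-1,0.7,0,0,0,0,0],
    [-1,0.7,0,0,0,0,0],
    [-1,0.7,0,0,0,0,0],
    [-1,0.7,0,0,0,0,0],
  ],
)

```text
clock: 1.53
ee_pos: [327.1, 452.2, 231.0]
orientation: [[0.016, 1.0, -0.0], [1.0, -0.016, -0.0], [-0.0, -0.0, -1.0]]
contact_force: [1.2, 0.3, 0.2]
finger_gap: -0.2
finger_force: 0.0
```

arm_command(
  increments=[
    [-1,0.7,0,0,0,0,0],
    [-1,0.7,0,0,0,0,0],
    [-1,0.7,0,0,0,0,0],
    [-1,0.7,0,0,0,0,0],
    [-1,0.7,0,0,0,0,0],
    [-1,0.7,0,0,0,0,0],
    [-1,0.7,0,0,0,0,0],
    [-1,0.7,0,0,0,0,0],
  ],
)

```text
clock: 2.2
ee_pos: [491.2, 209.0, 231.3]
orientation: [[0.017, 1.0, 0.0], [1.0, -0.017, 0.0], [0.0, 0.0, -1.0]]
contact_force: [-0.2, 0.1, -0.3]
finger_gap: 0.1
finger_force: 0.0
```

Run:
```python
from h import *
st(); to([608,58,140],down(-1))
```

```text
t 2.2 p [491.2 209.  231.3] F [-0.2  0.1 -0.3] gap 0.1 q [ 15.5   1.3 104.8   0.   74.   16.5]
[[ 0.017  1.     0.   ]
 [ 1.    -0.017  0.   ]
 [ 0.     0.    -1.   ]]
shift tool units [-4.96  3.98  3.04]
turn units [ 0. -0. -0.]
```

arm_command(
  increments=[
    [-1,0.8,0,0,0,0,0],
    [-1,0.8,0,0,0,0,0],
    [-1,0.8,0,0,0,0,0],
    [-1,0.8,0,0,0,0,0],
    [-1,0.8,0,0,0,0,0],
    [0,0,1,0,0,0,0],
    [0,0,1,0,0,0,0],
    [0,0,1,0,0,0,0],
  ],
)

```text
clock: 2.87
ee_pos: [609.0, 57.5, 140.8]
orientation: [[0.019, 1.0, 0.002], [1.0, -0.019, 0.0], [0.0, 0.002, -1.0]]
contact_force: [0.3, 0.0, 0.2]
finger_gap: 0.1
finger_force: 0.0
```

arm_command(
  increments=[
    [0,0,0.9,0,0,0,0],
    [0,0,0.3,0,0,0,0],
    [0.2,0,0,0,0,0,0],
    [0.2,0,0,0,0,0,0],
    [0.2,0,0,0,0,0,0],
    [0.2,0,0,0,0,0,0],
    [0.2,0,0,0,0,0,0],
    [0.2,0,0,0,0,0,0],
  ],
)

```text
clock: 3.53
ee_pos: [610.3, 95.1, 107.3]
orientation: [[0.017, 1.0, 0.004], [1.0, -0.017, -0.001], [-0.001, 0.004, -1.0]]
contact_force: [1.0, -1.8, -0.1]
finger_gap: -0.0
finger_force: 0.6
```

Run:
```python
from h import *
st()
```

```text
t 3.53 p [610.3  95.1 107.3] F [ 1.  -1.8 -0.1] gap -0.0 q [ 2.4 18.8 98.8 -0.1 62.2  3.4]
[[ 0.017  1.     0.004]
 [ 1.    -0.017 -0.001]
 [-0.001  0.004 -1.   ]]
```

arm_command(
  increments=[
    [0.2,0,0,0,0,0,0],
    [0.2,0,0,0,0,0,0],
    [0.2,0,0,0,0,0,0],
    [0.2,0,0,0,0,0,0],
    [-0.5,0,0,0,0,0,0],
    [-0.5,0,0,0,0,0,0],
    [0,0,-0.75,0,0,0,0],
    [0,0,-0.75,0,0,0,0],
  ],
)

```text
clock: 4.2
ee_pos: [606.5, 86.4, 148.2]
orientation: [[0.019, 1.0, -0.006], [1.0, -0.019, -0.001], [-0.001, -0.006, -1.0]]
contact_force: [1.0, 1.0, -0.6]
finger_gap: -0.2
finger_force: 0.0
```

arm_command(
  increments=[
    [-0.95,0,0,0,0,0,0],
    [-0.95,0,0,0,0,0,0],
    [-0.95,0,0,0,0,0,0],
    [-0.95,0,0,0,0,0,0],
    [-0.95,0,0,0,0,0,0],
    [-0.95,0,0,0,0,0,0],
    [-0.95,0,0,0,0,0,0],
    [0,0,0,0,0,0,0],
  ],
)

```text
clock: 4.87
ee_pos: [604.5, -117.4, 150.5]
orientation: [[0.023, 1.0, 0.0], [1.0, -0.023, -0.003], [-0.003, 0.0, -1.0]]
contact_force: [0.9, -0.3, 0.0]
finger_gap: -0.2
finger_force: 0.0
```

Run:
```python
from h import *
st(); to([605,-108,104])
```

```text
t 4.87 p [ 604.5 -117.4  150.5] F [ 0.9 -0.3  0. ] gap -0.2 q [-17.4  15.8  97.5  -0.2  66.6 -16. ]
[[ 0.023  1.     0.   ]
 [ 1.    -0.023 -0.003]
 [-0.003  0.    -1.   ]]
shift tool units [0.32 0.01 1.55]
```

arm_command(
  increments=[
    [0.32,0,0.3,0,0,0,0],
    [0,0,0.7,0,0,0,0],
    [0,0,0.55,0,0,0,0],
    [-0.2,0,0,0,0,0,0],
    [-0.2,0,0,0,0,0,0],
    [-0.2,0,0,0,0,0,0],
    [-0.2,0,0,0,0,0,0],
    [-0.2,0,0,0,0,0,0],
  ],
)

```text
clock: 5.53
ee_pos: [605.6, -131.3, 104.9]
orientation: [[0.018, 1.0, 0.002], [1.0, -0.018, 0.001], [0.001, 0.002, -1.0]]
contact_force: [0.8, 2.0, -0.5]
finger_gap: 0.0
finger_force: 0.9
```

arm_command(
  increments=[
    [-0.2,0,0,0,0,0,0],
    [-0.2,0,0,0,0,0,0],
    [-0.2,0,0,0,0,0,0],
    [-0.2,0,0,0,0,0,0],
    [-0.2,0,0,0,0,0,0],
    [0.5,0,0,0,0,0,0],
    [0.5,0,-0.5,0,0,0,0],
    [0,0,-1,0,0,0,0],
  ],
)

```text
clock: 6.2
ee_pos: [600.7, -127.0, 144.7]
orientation: [[0.016, 1.0, -0.011], [1.0, -0.016, 0.004], [0.004, -0.011, -1.0]]
contact_force: [-0.2, 1.0, 0.3]
finger_gap: -0.2
finger_force: 0.0
```

Run:
```python
from h import *
st(); to([604,-24,160],down(-1))
crop("side",280,120,480,280,3.5,"s1")
```

```text
t 6.2 p [ 600.7 -127.   144.7] F [-0.2  1.   0.3] gap -0.2 q [-18.5  16.4  97.5   0.1  66.8 -17.6]
[[ 0.016  1.    -0.011]
 [ 1.    -0.016  0.004]
 [ 0.004 -0.011 -1.   ]]
shift tool units [ 3.44  0.05 -0.5 ]
turn units [-0.1  -0.04  0.02]
```

View pics/s1.png

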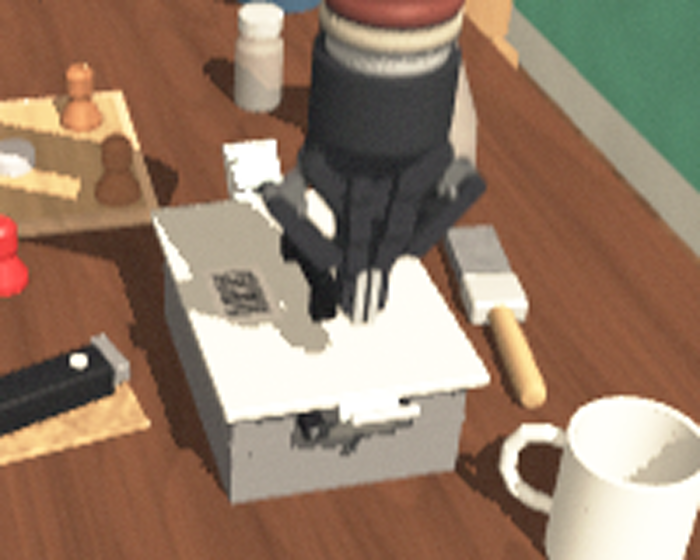

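Both clips are seen leaning open. Now moving over the handle with the fingers open.

arm_command(
  increments=[
    [0.86,0.02,0,0,0,0,70],
    [0.86,0.02,0,0,0,0,70],
    [0.86,0,0,0,0,0,70],
    [0.86,0,0,0,0,0,70],
    [0,0,0,0,0,0,70],
    [0,0,0.3,0,0,0,70],
    [0,0,0.6,0,0,0,70],
    [0,0,0,0,0,0,70],
  ],
)

```text
clock: 6.92
ee_pos: [605.3, -28.0, 118.7]
orientation: [[0.017, 1.0, -0.005], [1.0, -0.017, -0.0], [-0.0, -0.005, -1.0]]
contact_force: [-1.0, 0.0, -0.2]
finger_gap: 69.7
finger_force: 0.0
```

Run:
```python
from h import *
st(); to([603,-24,95],down(-1))
```

```text
t 6.92 p [605.3 -28.  118.7] F [-1.   0.  -0.2] gap 69.7 q [-9.3 17.  99.7 -0.1 63.6 -8.3]
[[ 0.017  1.    -0.005]
 [ 1.    -0.017 -0.   ]
 [-0.    -0.005 -1.   ]]
shift tool units [ 0.13 -0.08  0.79]
turn units [-0.05  0.    0.  ]
```

arm_command(
  increments=[
    [0.13,-0.05,0.4,0,0,0,70],
    [0,0,0.4,0,0,0,70],
    [0,0,0,0,0,0,5],
    [0,0,0,0,0,0,5],
    [0,0,0,0,0,0,5],
    [0,0,0,0,0,0,5],
    [0,0,0,0,0,0,5],
    [0,0,0,0,0,0,5],
  ],
  squeeze=70,
)

```text
clock: 7.58
ee_pos: [607.1, -24.4, 98.9]
orientation: [[0.017, 1.0, 0.002], [1.0, -0.017, -0.0], [-0.0, 0.002, -1.0]]
contact_force: [-0.0, -1.1, 1.8]
finger_gap: 12.3
finger_force: 70.3
```

arm_command(
  increments=[
    [0,0,0,0,0,0,5],
    [0,0,-0.15,0,0,0,5],
    [0,0,-0.3,0,0,0,5],
    [0,0,-0.5,0,0,0,5],
    [0,0,-0.7,0,0,0,5],
    [0,0,-0.7,0,0,0,5],
    [0,0,-0.5,0,0,0,5],
    [0,0,-0.3,0,0,0,5],
  ],
)

```text
clock: 8.25
ee_pos: [607.2, -24.2, 194.9]
orientation: [[0.017, 1.0, 0.003], [1.0, -0.017, -0.0], [-0.0, 0.003, -1.0]]
contact_force: [-0.3, 0.9, -2.7]
finger_gap: 12.1
finger_force: 69.7
```

Run:
```python
from h import *
st(); to([481,-322,150],down(-1))
```

```text
t 8.25 p [607.2 -24.2 194.9] F [-0.3  0.9 -2.7] gap 12.1 q [-8.9 12.1 96.9  0.  70.8 -7.9]
[[ 0.017  1.     0.003]
 [ 1.    -0.017 -0.   ]
 [-0.     0.003 -1.   ]]
shift tool units [-10.    -4.04   1.49]
turn units [0.03 0.   0.  ]
```

arm_command(
  increments=[
    [-0.6,-0.3,0,0,0,0,5],
    [-1,-0.4,0,0,0,0,5],
    [-1,-0.4,0,0,0,0,5],
    [-1,-0.4,0,0,0,0,5],
    [-1,-0.4,0,0,0,0,5],
    [-1,-0.4,0,0,0,0,5],
    [-1,-0.4,0,0,0,0,5],
    [-1,-0.4,0,0,0,0,5],
  ],
)

```text
clock: 8.92
ee_pos: [507.8, -251.3, 191.6]
orientation: [[0.017, 1.0, -0.001], [1.0, -0.017, 0.001], [0.001, -0.001, -1.0]]
contact_force: [0.1, -1.1, -3.4]
finger_gap: 12.5
finger_force: 69.6
```

arm_command(
  increments=[
    [-1,-0.4,0,0,0,0,5],
    [-0.9,-0.4,0,0,0,0,5],
    [-0.4,-0.2,0.4,0,0,0,5],
    [0,0,0.8,0,0,0,5],
    [0,0,0.9,0,0,0,5],
    [0,0,0.9,0,0,0,5],
    [0,0,0.8,0,0,0,5],
    [0,0,0.4,0,0,0,5],
  ],
)

```text
clock: 9.58
ee_pos: [475.3, -316.0, 61.4]
orientation: [[0.017, 1.0, -0.006], [1.0, -0.017, 0.006], [0.006, -0.006, -1.0]]
contact_force: [-0.5, 1.1, -3.8]
finger_gap: 12.3
finger_force: 69.6
```

Run:
```python
from h import *
st(); to([481,-322,31],down(-1))
```

```text
t 9.58 p [ 475.3 -316.    61.4] F [-0.5  1.1 -3.8] gap 12.3 q [-40.7  17.9 105.9   0.   56.7 -39.7]
[[ 0.017  1.    -0.006]
 [ 1.    -0.017  0.006]
 [ 0.006 -0.006 -1.   ]]
shift tool units [-0.2   0.2   1.01]
turn units [-0.06 -0.06  0.  ]
```

arm_command(
  increments=[
    [-0.2,0.1,0.3,0,0,0,5],
    [0,0,0.3,0,0,0,5],
    [0,0,0.2,0,0,0,5],
    [0,0,0.1,0,0,0,5],
    [0,0,0.08,0,0,0,5],
    [0,0,0,0,0,0,5],
    [0,0,0,0,0,0,5],
    [0,0,0,0,0,0,5],
  ],
)

```text
clock: 10.25
ee_pos: [481.6, -325.5, 37.8]
orientation: [[0.017, 1.0, 0.001], [1.0, -0.017, -0.001], [-0.001, 0.001, -1.0]]
contact_force: [-0.1, -0.2, -2.9]
finger_gap: 12.3
finger_force: 69.6
```

Run:
```python
from h import *
st()
```

```text
t 10.25 p [ 481.6 -325.5   37.8] F [-0.1 -0.2 -2.9] gap 12.3 q [-41.   20.8 105.2   0.   54.  -40. ]
[[ 0.017  1.     0.001]
 [ 1.    -0.017 -0.001]
 [-0.001  0.001 -1.   ]]
```

arm_command(
  increments=[
    [0,0,0.1,0,0,0,5],
    [0,0,0.08,0,0,0,5],
    [0,0,0.06,0,0,0,5],
    [0,0,0,0,0,0,5],
    [0,0,0,0,0,0,60],
    [0,0,0,0,0,0,60],
    [0,0,0,0,0,0,60],
    [0,0,0,0,0,0,60],
  ],
)

```text
clock: 10.92
ee_pos: [481.2, -325.2, 29.8]
orientation: [[0.018, 1.0, 0.0], [1.0, -0.018, -0.0], [-0.0, 0.0, -1.0]]
contact_force: [0.3, -0.2, 0.6]
finger_gap: 59.5
finger_force: 0.0
```

Run:
```python
from h import *
st()
```

```text
t 10.92 p [ 481.2 -325.2   29.8] F [ 0.3 -0.2  0.6] gap 59.5 q [-41.   21.5 105.3   0.   53.2 -40. ]
[[ 0.018  1.     0.   ]
 [ 1.    -0.018 -0.   ]
 [-0.     0.    -1.   ]]
```

arm_command(
  increments=[
    [0,0,-0.3,0,0,0,60],
    [0,0,-0.7,0,0,0,60],
    [0,0,-1,0,0,0,60],
    [0,0,-1,0,0,0,60],
    [0.5,0,-1,0,0,0,60],
    [1,0.1,-0.3,0,0,0,60],
    [1,0.1,0,0,0,0,60],
    [1,0.1,0,0,0,0,60],
  ],
)

```text
clock: 11.58
ee_pos: [493.0, -220.2, 161.4]
orientation: [[0.019, 1.0, 0.004], [1.0, -0.019, -0.002], [-0.002, 0.004, -1.0]]
contact_force: [0.7, -0.0, 0.5]
finger_gap: 59.9
finger_force: 0.0
```

```bash
cat >> h.py <<'E'
def board_diff():
    a=cv2.imread("pics/top0.png").astype(int);b=robot.grab_frame("top")[:,:,::-1];cv2.imwrite("pics/last.png",b)
    d=np.abs(a-b).max(2)
    for n,(x0,y0,x1,y1) in dict(board=(140,170,280,280),scan=(300,210,355,280),p1=(160,185,192,212),p2=(214,185,244,212),p3=(147,232,180,258),p4=(202,243,232,270)).items(): print(n,(d[y0:y1,x0:x1]>50).sum(),end=" ")
    print()
E
python3 - <<'E'
from h import *
st(); to([530,232,34],down(-1)); board_diff()
E
```

```text
t 11.58 p [ 493.  -220.2  161.4] F [ 0.7 -0.   0.5] gap 59.9 q [-31.5   6.1 107.6   0.   66.  -30.4]
[[ 0.019  1.     0.004]
 [ 1.    -0.019 -0.002]
 [-0.002  0.004 -1.   ]]
shift tool units [15.1   0.93  4.22]
turn units [ 0.04  0.02 -0.01]
board 3027 scan 915 p1 0 p2 0 p3 0 p4 451
```

arm_command(
  increments=[
    [1,0.06,0,0,0,0,60],
    [1,0.06,0,0,0,0,60],
    [1,0.06,0,0,0,0,60],
    [1,0.06,0,0,0,0,60],
    [1,0.06,0,0,0,0,60],
    [1,0.06,0,0,0,0,60],
    [1,0.06,0,0,0,0,60],
    [1,0.06,0,0,0,0,60],
  ],
)

```text
clock: 12.3
ee_pos: [510.5, 20.8, 159.4]
orientation: [[0.017, 1.0, 0.001], [1.0, -0.017, -0.0], [-0.0, 0.001, -1.0]]
contact_force: [0.6, 0.9, 0.3]
finger_gap: 59.8
finger_force: 0.0
```

arm_command(
  increments=[
    [1,0.06,0,0,0,0,60],
    [1,0.06,0,0,0,0,60],
    [1,0.06,0,0,0,0,60],
    [1,0.06,0,0,0,0,60],
    [1,0.06,0,0,0,0,60],
    [0.7,0.06,0,0,0,0,60],
    [0.3,0.06,0.5,0,0,0,60],
    [0,0,0.8,0,0,0,60],
  ],
)

```text
clock: 12.97
ee_pos: [529.7, 202.4, 123.4]
orientation: [[0.014, 1.0, 0.009], [1.0, -0.014, 0.003], [0.003, 0.009, -1.0]]
contact_force: [0.9, -0.9, -0.2]
finger_gap: 60.1
finger_force: 0.0
```

Run:
```python
from h import *
st(); to([530,232,34],down(-1)); crop("top",140,170,280,280,5,"b1")
```

```text
t 12.97 p [529.7 202.4 123.4] F [ 0.9 -0.9 -0.2] gap 60.1 q [ 13.8  11.8 105.6   0.   62.   14.6]
[[ 0.014  1.     0.009]
 [ 1.    -0.014  0.003]
 [ 0.003  0.009 -1.   ]]
shift tool units [ 0.98 -0.03  2.98]
turn units [ 0.08 -0.03  0.03]
```

View pics/b1.png

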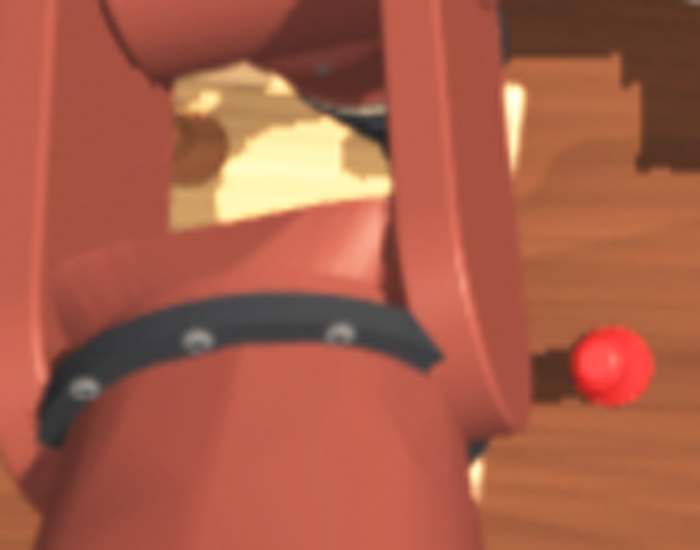

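The arm covers the board in this view. P2 was unchanged a moment earlier, so I'll grasp it.

arm_command(
  increments=[
    [0.8,-0.03,0,0,0,0,60],
    [0,0,0.5,0,0,0,60],
    [0,0,0.8,0,0,0,60],
    [0,0,0.8,0,0,0,60],
    [0,0,0.5,0,0,0,60],
    [0,0,0.15,0,0,0,60],
    [0,0,0,0,0,0,60],
    [0,0,0,0,0,0,60],
  ],
  squeeze=30,
)

```text
clock: 13.68
ee_pos: [526.3, 223.1, 38.0]
orientation: [[0.018, 1.0, 0.001], [1.0, -0.018, 0.0], [0.0, 0.001, -1.0]]
contact_force: [0.5, 0.3, 0.7]
finger_gap: 60.3
finger_force: 0.0
```

Run:
```python
from h import *
st(); to([530,232,34],down(-1))
```

```text
t 13.68 p [526.3 223.1  38. ] F [0.5 0.3 0.7] gap 60.3 q [ 15.9  19.8 106.5  -0.   53.7  17. ]
[[ 0.018  1.     0.001]
 [ 1.    -0.018  0.   ]
 [ 0.     0.001 -1.   ]]
shift tool units [0.3  0.12 0.13]
turn units [ 0.01 -0.   -0.  ]
```

arm_command(
  increments=[
    [0.3,0.12,0.13,0,0,0,60],
    [0,0,0,0,0,0,60],
    [0,0,0,0,0,0,5],
    [0,0,0,0,0,0,5],
    [0,0,0,0,0,0,5],
    [0,0,0,0,0,0,5],
    [0,0,0,0,0,0,5],
    [0,0,0,0,0,0,5],
  ],
)

```text
clock: 14.35
ee_pos: [529.8, 232.3, 33.8]
orientation: [[0.018, 1.0, 0.001], [1.0, -0.018, 0.0], [0.0, 0.001, -1.0]]
contact_force: [0.2, 0.6, 2.6]
finger_gap: 23.8
finger_force: 30.1
```

arm_command(
  increments=[
    [0,0,-0.2,0,0,0,5],
    [0,0,-0.5,0,0,0,5],
    [0,0,-1,0,0,0,5],
    [0,0,-1,0,0,0,5],
    [0,0,-1,0,0,0,5],
    [0,0,-0.7,0,0,0,5],
    [0,0,-0.2,0,0,0,5],
    [0,0,0,0,0,0,5],
  ],
)

```text
clock: 15.02
ee_pos: [530.9, 232.6, 173.8]
orientation: [[0.017, 1.0, 0.005], [1.0, -0.017, 0.001], [0.001, 0.005, -1.0]]
contact_force: [0.4, 0.9, 0.3]
finger_gap: 24.0
finger_force: 29.8
```

Run:
```python
from h import *
st(); to([606,44,170],down(-1))
```

```text
t 15.02 p [530.9 232.6 173.8] F [0.4 0.9 0.3] gap 24.0 q [ 16.7  10.  101.8  -0.   68.   17.7]
[[ 0.017  1.     0.005]
 [ 1.    -0.017  0.001]
 [ 0.001  0.005 -1.   ]]
shift tool units [-6.24  2.61  0.13]
turn units [ 0.04 -0.01  0.  ]
```

arm_command(
  increments=[
    [-0.89,0.37,0,0,0,0,5],
    [-0.89,0.37,0,0,0,0,5],
    [-0.89,0.37,0,0,0,0,5],
    [-0.89,0.37,0,0,0,0,5],
    [-0.89,0.37,0,0,0,0,5],
    [-0.89,0.37,0,0,0,0,5],
    [-0.89,0.37,0,0,0,0,5],
    [0,0,0,0,0,0,5],
  ],
)

```text
clock: 15.68
ee_pos: [604.0, 39.1, 168.4]
orientation: [[0.022, 1.0, -0.003], [1.0, -0.022, -0.003], [-0.003, -0.003, -1.0]]
contact_force: [-0.2, 0.2, -0.3]
finger_gap: 24.1
finger_force: 29.8
```

arm_command(
  increments=[
    [0,0,0,0,0,0,5],
    [0,0,0.5,0,0,0,5],
    [0,0,0.8,0,0,0,5],
    [0,0,0.6,0,0,0,5],
    [0,0,0.2,0,0,0,5],
    [0,0,0,0,0,0,5],
    [0,0,0,0,0,0,5],
    [0,0,0,0,0,0,5],
  ],
)

```text
clock: 16.35
ee_pos: [604.6, 44.5, 109.3]
orientation: [[0.017, 1.0, 0.002], [1.0, -0.017, 0.0], [0.0, 0.002, -1.0]]
contact_force: [0.7, 0.6, -1.6]
finger_gap: 23.4
finger_force: 29.8
```

Run:
```python
from h import *
st(); to([607,44,32],down(-1)); board_diff()
```

```text
t 16.35 p [604.6  44.5 109.3] F [ 0.7  0.6 -1.6] gap 23.4 q [ -2.4  17.5 100.2   0.   62.2  -1.5]
[[ 0.017  1.     0.002]
 [ 1.    -0.017  0.   ]
 [ 0.     0.002 -1.   ]]
shift tool units [-0.02  0.08  2.58]
turn units [ 0.02 -0.    0.01]
board 6244 scan 1640 p1 693 p2 469 p3 640 p4 0
```

View pics/last.png

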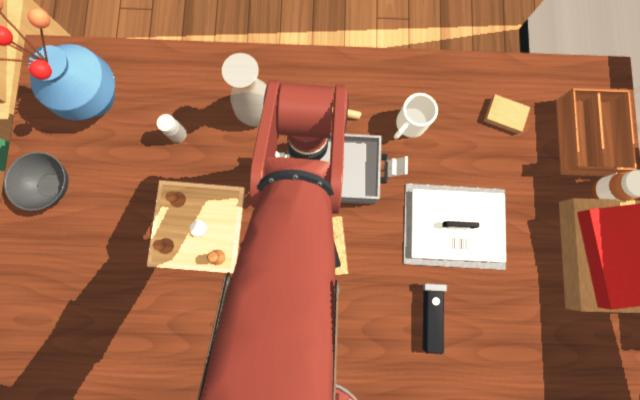

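P2 is held over the tote, the other three pawns are in their places (only shadows differ), and the lid lies on the mat. Lowering and releasing.

arm_command(
  increments=[
    [0,0.08,0.6,0,0,0,5],
    [0,0,0.8,0,0,0,5],
    [0,0,0.7,0,0,0,5],
    [0,0,0.4,0,0,0,5],
    [0,0,0.12,0,0,0,5],
    [0,0,0,0,0,0,5],
    [0,0,0,0,0,0,45],
    [0,0,0,0,0,0,45],
  ],
)

```text
clock: 17.07
ee_pos: [607.9, 43.9, 31.4]
orientation: [[0.017, 1.0, 0.003], [1.0, -0.017, -0.0], [-0.0, 0.003, -1.0]]
contact_force: [0.5, 0.1, 0.1]
finger_gap: 44.7
finger_force: 0.0
```

arm_command(
  increments=[
    [0,0,0,0,0,0,45],
    [0,0,-0.5,0,0,0,45],
    [0,0,-1,0,0,0,45],
    [0,0,-1,0,0,0,45],
    [0,0,-1,0,0,0,45],
    [0,0,-0.7,0,0,0,60],
    [0.5,-0.2,0,0,0,0,60],
    [0,0,0,0,0,0,60],
  ],
)

```text
clock: 17.73
ee_pos: [601.5, 60.9, 158.5]
orientation: [[0.017, 1.0, 0.005], [1.0, -0.017, 0.001], [0.002, 0.005, -1.0]]
contact_force: [0.2, -0.8, -0.3]
finger_gap: 59.8
finger_force: 0.0
```

Run:
```python
from h import *
st(); to([523,357,160],down(-1))
```

```text
t 17.73 p [601.5  60.9 158.5] F [ 0.2 -0.8 -0.3] gap 59.8 q [-0.9 13.8 99.   0.1 66.9  0. ]
[[ 0.017  1.     0.005]
 [ 1.    -0.017  0.001]
 [ 0.002  0.005 -1.   ]]
shift tool units [ 9.82 -2.78 -0.05]
turn units [ 0.04 -0.01  0.01]
```

arm_command(
  increments=[
    [0.9,-0.28,0,0,0,0,60],
    [0.98,-0.28,0,0,0,0,60],
    [0.98,-0.28,0,0,0,0,60],
    [0.98,-0.28,0,0,0,0,60],
    [0.98,-0.28,0,0,0,0,60],
    [0.98,-0.28,0,0,0,0,60],
    [0.98,-0.28,0,0,0,0,60],
    [0.98,-0.28,0,0,0,0,60],
  ],
)

```text
clock: 18.4
ee_pos: [535.3, 293.9, 153.4]
orientation: [[0.017, 1.0, -0.003], [1.0, -0.017, -0.002], [-0.002, -0.003, -1.0]]
contact_force: [1.0, 0.4, -0.2]
finger_gap: 60.1
finger_force: 0.0
```

arm_command(
  increments=[
    [0.98,-0.28,0,0,0,0,60],
    [0.9,-0.28,0,0,0,0,60],
    [0,0,0.5,0,0,0,60],
    [0,0,0.8,0,0,0,60],
    [0,0,0.5,0,0,0,60],
    [0,0,0.2,0,0,0,60],
    [0,0,0,0,0,0,60],
    [0,0,0,0,0,0,60],
  ],
)

```text
clock: 19.07
ee_pos: [520.9, 349.2, 94.7]
orientation: [[0.017, 1.0, -0.002], [1.0, -0.017, -0.001], [-0.001, -0.002, -1.0]]
contact_force: [1.1, -0.3, 0.5]
finger_gap: 60.0
finger_force: 0.0
```

Run:
```python
from h import *
st(); to([523,357,34],down(-1))
```

```text
t 19.07 p [520.9 349.2  94.7] F [ 1.1 -0.3  0.5] gap 60.0 q [27.4 21.  97.5 -0.  61.7 28.4]
[[ 0.017  1.    -0.002]
 [ 1.    -0.017 -0.001]
 [-0.001 -0.002 -1.   ]]
shift tool units [0.26 0.07 2.02]
turn units [-0.02  0.01  0.  ]
```

arm_command(
  increments=[
    [0.26,0.07,0,0,0,0,60],
    [0,0,0.6,0,0,0,60],
    [0,0,0.7,0,0,0,60],
    [0,0,0.5,0,0,0,60],
    [0,0,0.22,0,0,0,60],
    [0,0,0,0,0,0,60],
    [0,0,0,0,0,0,5],
    [0,0,0,0,0,0,5],
  ],
)

```text
clock: 19.73
ee_pos: [524.9, 358.0, 36.4]
orientation: [[0.017, 1.0, 0.002], [1.0, -0.017, 0.001], [0.001, 0.002, -1.0]]
contact_force: [-0.2, 0.7, 0.7]
finger_gap: 37.0
finger_force: 0.0
```

arm_command(
  increments=[
    [0,0,0,0,0,0,5],
    [0,0,0,0,0,0,5],
    [0,0,0,0,0,0,5],
    [0,0,-0.2,0,0,0,5],
    [0,0,-0.5,0,0,0,5],
    [0,0,-1,0,0,0,5],
    [0,0,-1,0,0,0,5],
    [0,0,-1,0,0,0,5],
  ],
)

```text
clock: 20.4
ee_pos: [523.4, 357.2, 148.0]
orientation: [[0.017, 1.0, -0.001], [1.0, -0.017, -0.0], [-0.0, -0.001, -1.0]]
contact_force: [-0.3, 0.1, -0.7]
finger_gap: 24.0
finger_force: 29.6
```

arm_command(
  increments=[
    [-0.5,0,-0.7,0,0,0,5],
    [-0.95,0.25,-0.3,0,0,0,5],
    [-0.95,0.25,0,0,0,0,5],
    [-0.95,0.25,0,0,0,0,5],
    [-0.95,0.25,0,0,0,0,5],
    [-0.95,0.25,0,0,0,0,5],
    [-0.95,0.25,0,0,0,0,5],
    [0,0,0,0,0,0,5],
  ],
)

```text
clock: 21.07
ee_pos: [566.9, 165.9, 177.5]
orientation: [[0.022, 1.0, 0.002], [1.0, -0.022, -0.003], [-0.003, 0.002, -1.0]]
contact_force: [0.3, 0.1, -0.2]
finger_gap: 24.0
finger_force: 29.6
```

Run:
```python
from h import *
st(); to([607,-1,150],down(-1));board_diff()
```

```text
t 21.07 p [566.9 165.9 177.5] F [ 0.3  0.1 -0.2] gap 24.0 q [ 9.6 11.2 99.9 -0.2 68.8 10.9]
[[ 0.022  1.     0.002]
 [ 1.    -0.022 -0.003]
 [-0.003  0.002 -1.   ]]
shift tool units [-5.53  1.45  0.94]
turn units [ 0.02  0.03 -0.04]
board 8486 scan 51 p1 793 p2 592 p3 553 p4 620
```

arm_command(
  increments=[
    [-0.92,0.25,0,0,0,0,5],
    [-0.92,0.25,0,0,0,0,5],
    [-0.92,0.25,0,0,0,0,5],
    [-0.92,0.25,0,0,0,0,5],
    [-0.92,0.25,0,0,0,0,5],
    [-0.93,0.25,0,0,0,0,5],
    [0,0,0.4,0,0,0,5],
    [0,0,0.5,0,0,0,5],
  ],
)

```text
clock: 21.78
ee_pos: [609.7, 3.4, 151.4]
orientation: [[0.02, 1.0, 0.005], [1.0, -0.02, 0.0], [0.0, 0.005, -1.0]]
contact_force: [-0.8, 0.7, -0.4]
finger_gap: 23.8
finger_force: 29.6
```

arm_command(
  increments=[
    [0,0,0.5,0,0,0,5],
    [0,0,0.5,0,0,0,5],
    [0,0,0.2,0,0,0,5],
    [0,0,0,0,0,0,5],
    [0,0,0,0,0,0,5],
    [0,0,0,0,0,0,5],
    [0,0,0,0,0,0,5],
    [0,0,0,0,0,0,5],
  ],
)

```text
clock: 22.45
ee_pos: [608.6, 4.1, 114.4]
orientation: [[0.017, 1.0, 0.002], [1.0, -0.017, -0.0], [-0.0, 0.002, -1.0]]
contact_force: [-0.4, 0.2, -0.2]
finger_gap: 24.0
finger_force: 29.6
```

Run:
```python
from h import *
st(); to([607,-1,32],down(-1))
```

```text
t 22.45 p [608.6   4.1 114.4] F [-0.4  0.2 -0.2] gap 24.0 q [-6.2 17.4 99.8  0.  62.7 -5.2]
[[ 0.017  1.     0.002]
 [ 1.    -0.017 -0.   ]
 [-0.     0.002 -1.   ]]
shift tool units [-0.17 -0.06  2.75]
turn units [0.02 0.   0.  ]
```

arm_command(
  increments=[
    [-0.18,-0.05,0.4,0,0,0,5],
    [0,0,0.8,0,0,0,5],
    [0,0,0.8,0,0,0,5],
    [0,0,0.5,0,0,0,5],
    [0,0,0.22,0,0,0,5],
    [0,0,0,0,0,0,5],
    [0,0,0,0,0,0,45],
    [0,0,0,0,0,0,45],
  ],
)

```text
clock: 23.12
ee_pos: [606.4, -1.7, 31.5]
orientation: [[0.018, 1.0, 0.001], [1.0, -0.018, -0.0], [-0.0, 0.001, -1.0]]
contact_force: [0.8, -0.4, -0.5]
finger_gap: 44.7
finger_force: 0.0
```

arm_command(
  increments=[
    [0,0,0,0,0,0,45],
    [0,0,-0.5,0,0,0,45],
    [0,0,-1,0,0,0,45],
    [0,0,-1,0,0,0,45],
    [0,0,-1,0,0,0,45],
    [0.3,-0.2,-0.7,0,0,0,60],
    [0.9,-0.55,0,0,0,0,60],
    [0.9,-0.55,0,0,0,0,60],
  ],
)

```text
clock: 23.78
ee_pos: [570.5, 62.0, 160.7]
orientation: [[0.02, 1.0, 0.007], [1.0, -0.02, -0.0], [0.0, 0.007, -1.0]]
contact_force: [0.1, 0.5, -0.8]
finger_gap: 60.0
finger_force: 0.0
```

arm_command(
  increments=[
    [0.9,-0.55,0,0,0,0,60],
    [0.9,-0.55,0,0,0,0,60],
    [0.9,-0.55,0,0,0,0,60],
    [0.9,-0.55,0,0,0,0,60],
    [0.9,-0.55,0,0,0,0,60],
    [0.9,-0.55,0,0,0,0,60],
    [0.9,-0.55,0,0,0,0,60],
    [0.5,-0.3,0,0,0,0,60],
  ],
)

```text
clock: 24.45
ee_pos: [445.5, 270.7, 157.6]
orientation: [[0.016, 1.0, -0.0], [1.0, -0.016, 0.001], [0.001, -0.0, -1.0]]
contact_force: [-0.1, -0.1, -0.0]
finger_gap: 59.9
finger_force: 0.0
```

Run:
```python
from h import *
st(); to([410,376.6,34],down(-1));board_diff()
```

```text
t 24.45 p [445.5 270.7 157.6] F [-0.1 -0.1 -0. ] gap 59.9 q [2.350e+01 4.200e+00 1.101e+02 1.000e-01 6.570e+01 2.440e+01]
[[ 0.016  1.    -0.   ]
 [ 1.    -0.016  0.001]
 [ 0.001 -0.    -1.   ]]
shift tool units [ 3.5  -1.24  4.13]
turn units [-0.   -0.01  0.02]
board 4584 scan 37 p1 816 p2 304 p3 645 p4 0
```

arm_command(
  increments=[
    [0.8,-0.3,0,0,0,0,60],
    [0.9,-0.3,0,0,0,0,60],
    [0.9,-0.3,0,0,0,0,60],
    [0.7,-0.3,0,0,0,0,60],
    [0,0,0.6,0,0,0,60],
    [0,0,0.8,0,0,0,60],
    [0,0,0.4,0,0,0,60],
    [0,0,0,0,0,0,60],
  ],
)

```text
clock: 25.17
ee_pos: [410.5, 366.0, 99.8]
orientation: [[0.017, 1.0, -0.006], [1.0, -0.017, -0.004], [-0.004, -0.006, -1.0]]
contact_force: [0.5, -0.7, -0.9]
finger_gap: 59.8
finger_force: 0.0
```

arm_command(
  increments=[
    [0,0,0,0,0,0,60],
    [0,0,0,0,0,0,60],
    [0,0,0,0,0,0,60],
    [0,0,0,0,0,0,60],
    [0,0,0,0,0,0,60],
    [0,0,0,0,0,0,60],
    [0,0,0,0,0,0,60],
    [0,0,0,0,0,0,60],
  ],
)

```text
clock: 25.83
ee_pos: [413.1, 368.1, 103.7]
orientation: [[0.017, 1.0, 0.0], [1.0, -0.017, 0.0], [0.0, 0.0, -1.0]]
contact_force: [-0.4, 0.2, -0.1]
finger_gap: 59.9
finger_force: 0.0
```

Run:
```python
from h import *
st(); to([410,376.6,34],down(-1)); crop("side",230,110,350,210,5,"b2")
```

```text
t 25.83 p [413.1 368.1 103.7] F [-0.4  0.2 -0.1] gap 59.9 q [ 34.4  12.1 107.7  -0.   60.2  35.4]
[[ 0.017  1.     0.   ]
 [ 1.    -0.017  0.   ]
 [ 0.     0.    -1.   ]]
shift tool units [ 0.28 -0.11  2.32]
turn units [ 0. -0. -0.]
```

View pics/b2.png

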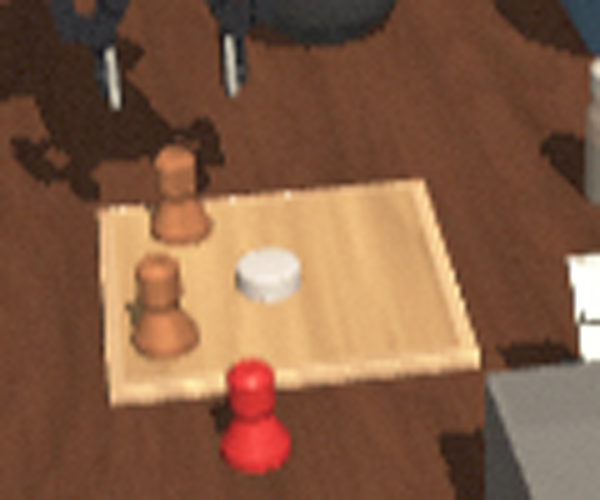

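Side view: P3 is under the gripper with its head at about (266,140), P4's head is at (262,162), and both are unmoved. Grasping P3.

arm_command(
  increments=[
    [0.28,-0.11,0,0,0,0,60],
    [0,0,0.6,0,0,0,60],
    [0,0,0.8,0,0,0,60],
    [0,0,0.6,0,0,0,60],
    [0,0,0.3,0,0,0,60],
    [0,0,0,0,0,0,60],
    [0,0,0,0,0,0,5],
    [0,0,0,0,0,0,5],
  ],
)

```text
clock: 26.55
ee_pos: [410.7, 377.4, 35.7]
orientation: [[0.017, 1.0, 0.002], [1.0, -0.017, 0.001], [0.001, 0.002, -1.0]]
contact_force: [0.5, 1.0, 0.5]
finger_gap: 37.0
finger_force: 0.0
```

arm_command(
  increments=[
    [0,0,0,0,0,0,5],
    [0,0,0,0,0,0,5],
    [0,0,0,0,0,0,5],
    [0,0,-0.2,0,0,0,5],
    [0,0,-0.5,0,0,0,5],
    [0,0,-1,0,0,0,5],
    [0,0,-1,0,0,0,5],
    [0,0,-1,0,0,0,5],
  ],
)

```text
clock: 27.22
ee_pos: [409.2, 375.9, 146.5]
orientation: [[0.018, 1.0, -0.001], [1.0, -0.018, -0.001], [-0.001, -0.001, -1.0]]
contact_force: [0.1, 1.2, -1.0]
finger_gap: 23.7
finger_force: 30.1
```

arm_command(
  increments=[
    [-0.5,0.2,-0.7,0,0,0,5],
    [-0.95,0.46,-0.3,0,0,0,5],
    [-0.95,0.46,0,0,0,0,5],
    [-0.95,0.46,0,0,0,0,5],
    [-0.95,0.46,0,0,0,0,5],
    [-0.95,0.46,0,0,0,0,5],
    [-0.95,0.46,0,0,0,0,5],
    [-0.95,0.46,0,0,0,0,5],
  ],
)

```text
clock: 27.88
ee_pos: [508.8, 158.7, 175.9]
orientation: [[0.017, 1.0, 0.0], [1.0, -0.017, -0.0], [0.0, 0.0, -1.0]]
contact_force: [-0.1, 0.3, -0.7]
finger_gap: 23.4
finger_force: 30.1
```

arm_command(
  increments=[
    [-0.95,0.46,0,0,0,0,5],
    [-0.95,0.46,0,0,0,0,5],
    [-0.95,0.46,0,0,0,0,5],
    [-0.95,0.46,0,0,0,0,5],
    [-0.95,0.46,0,0,0,0,5],
    [-0.95,0.46,0,0,0,0,5],
    [0,0,0,0,0,0,5],
    [0,0,0,0,0,0,5],
  ],
)

```text
clock: 28.55
ee_pos: [588.7, -13.7, 175.7]
orientation: [[0.021, 1.0, -0.0], [1.0, -0.021, 0.0], [0.0, -0.0, -1.0]]
contact_force: [-0.1, 0.6, -1.7]
finger_gap: 23.4
finger_force: 30.1
```

Run:
```python
from h import *
st(); to([607,-46,110],down(-1));board_diff()
```

```text
t 28.55 p [588.7 -13.7 175.7] F [-0.1  0.6 -1.7] gap 23.4 q [ -8.2  11.1 100.2   0.   68.7  -7. ]
[[ 0.021  1.    -0.   ]
 [ 1.    -0.021  0.   ]
 [ 0.    -0.    -1.   ]]
shift tool units [-1.06  0.63  2.19]
turn units [-0.   -0.   -0.03]
board 5347 scan 2488 p1 524 p2 457 p3 485 p4 0
```

arm_command(
  increments=[
    [-0.6,0.35,0,0,0,0,5],
    [-0.47,0.27,0.5,0,0,0,5],
    [0,0,0.8,0,0,0,5],
    [0,0,0.6,0,0,0,5],
    [0,0,0.3,0,0,0,5],
    [0,0,0,0,0,0,5],
    [0,0,0,0,0,0,5],
    [0,0,0,0,0,0,5],
  ],
)

```text
clock: 29.27
ee_pos: [607.4, -44.0, 110.9]
orientation: [[0.016, 1.0, 0.002], [1.0, -0.016, -0.0], [-0.0, 0.002, -1.0]]
contact_force: [0.2, -0.3, 0.2]
finger_gap: 23.9
finger_force: 30.1
```

Run:
```python
from h import *
st(); to([607,-46,32],down(-1))
```

```text
t 29.27 p [607.4 -44.  110.9] F [ 0.2 -0.3  0.2] gap 23.9 q [-10.7  17.7  99.8   0.   62.4  -9.8]
[[ 0.016  1.     0.002]
 [ 1.    -0.016 -0.   ]
 [-0.     0.002 -1.   ]]
shift tool units [-0.07 -0.02  2.63]
turn units [0.02 0.   0.01]
```

arm_command(
  increments=[
    [-0.07,0,0.4,0,0,0,5],
    [0,0,0.8,0,0,0,5],
    [0,0,0.7,0,0,0,5],
    [0,0,0.5,0,0,0,5],
    [0,0,0.22,0,0,0,5],
    [0,0,0,0,0,0,5],
    [0,0,0,0,0,0,45],
    [0,0,0,0,0,0,45],
  ],
)

```text
clock: 29.93
ee_pos: [607.4, -46.9, 31.7]
orientation: [[0.017, 1.0, 0.002], [1.0, -0.017, -0.0], [-0.0, 0.002, -1.0]]
contact_force: [-0.9, 0.0, 0.5]
finger_gap: 44.7
finger_force: 0.0
```

arm_command(
  increments=[
    [0,0,0,0,0,0,45],
    [0,0,-0.5,0,0,0,45],
    [0,0,-1,0,0,0,45],
    [0,0,-1,0,0,0,45],
    [0,0,-1,0,0,0,45],
    [0,0,-0.7,0,0,0,60],
    [0.8,-0.6,0,0,0,0,60],
    [0.9,-0.68,0,0,0,0,60],
  ],
)

```text
clock: 30.6
ee_pos: [572.0, 3.8, 160.6]
orientation: [[0.02, 1.0, 0.008], [1.0, -0.02, -0.001], [-0.001, 0.008, -1.0]]
contact_force: [0.1, 2.1, -0.4]
finger_gap: 60.1
finger_force: 0.0
```

arm_command(
  increments=[
    [0.9,-0.68,0,0,0,0,60],
    [0.9,-0.68,0,0,0,0,60],
    [0.9,-0.68,0,0,0,0,60],
    [0.9,-0.68,0,0,0,0,60],
    [0.9,-0.68,0,0,0,0,60],
    [0.9,-0.68,0,0,0,0,60],
    [0.9,-0.68,0,0,0,0,60],
    [0.9,-0.68,0,0,0,0,60],
  ],
)

```text
clock: 31.27
ee_pos: [408.7, 225.0, 157.4]
orientation: [[0.018, 1.0, 0.001], [1.0, -0.018, 0.001], [0.001, 0.001, -1.0]]
contact_force: [0.2, 0.8, -0.1]
finger_gap: 60.0
finger_force: 0.0
```

arm_command(
  increments=[
    [0.9,-0.68,0,0,0,0,60],
    [0,0,0,0,0,0,60],
    [0,0,0,0,0,0,60],
    [0,0,0,0,0,0,60],
    [0,0,0,0,0,0,60],
    [0,0,0,0,0,0,60],
    [0,0,0,0,0,0,60],
    [0,0,0,0,0,0,60],
  ],
)

```text
clock: 31.93
ee_pos: [390.2, 250.4, 156.9]
orientation: [[0.019, 1.0, -0.0], [1.0, -0.019, -0.0], [-0.0, -0.0, -1.0]]
contact_force: [-0.6, 0.2, -0.5]
finger_gap: 60.3
finger_force: 0.0
```

Run:
```python
from h import *
st(); to([388.6,253,34],down(-1))
a=cv2.imread("pics/side0.png").astype(int);b=robot.grab_frame("side")[:,:,::-1]
print("p4 side diff",(np.abs(a-b).max(2)[155:185,250:275]>50).sum(), "expected head",proj("side",[388.6,253,65]))
```

```text
t 31.93 p [390.2 250.4 156.9] F [-0.6  0.2 -0.5] gap 60.3 q [ 24.   -3.  117.5  -0.   65.5  25.1]
[[ 0.019  1.    -0.   ]
 [ 1.    -0.019 -0.   ]
 [-0.    -0.    -1.   ]]
shift tool units [ 0.09 -0.06  4.1 ]
turn units [-0.    0.   -0.02]
p4 side diff 27 expected head [261.2 162.5]
```

arm_command(
  increments=[
    [0.09,-0.06,0.4,0,0,0,60],
    [0,0,0.9,0,0,0,60],
    [0,0,0.9,0,0,0,60],
    [0,0,0.9,0,0,0,60],
    [0,0,0.6,0,0,0,60],
    [0,0,0.35,0,0,0,60],
    [0,0,0,0,0,0,60],
    [0,0,0,0,0,0,60],
  ],
)

```text
clock: 32.65
ee_pos: [388.0, 253.7, 35.4]
orientation: [[0.018, 1.0, -0.001], [1.0, -0.018, -0.0], [-0.0, -0.001, -1.0]]
contact_force: [0.1, 0.3, 0.5]
finger_gap: 60.2
finger_force: 0.0
```

arm_command(
  increments=[
    [0,0,0,0,0,0,5],
    [0,0,0,0,0,0,5],
    [0,0,0,0,0,0,5],
    [0,0,0,0,0,0,5],
    [0,0,0,0,0,0,5],
    [0,0,-0.4,0,0,0,5],
    [0,0,-0.8,0,0,0,5],
    [0,0,-1,0,0,0,5],
  ],
)

```text
clock: 33.32
ee_pos: [385.4, 252.7, 99.9]
orientation: [[0.017, 1.0, -0.006], [1.0, -0.017, -0.003], [-0.003, -0.005, -1.0]]
contact_force: [1.5, -0.3, -0.7]
finger_gap: 23.7
finger_force: 29.8
```

arm_command(
  increments=[
    [0,0,-1,0,0,0,5],
    [0,0,-1,0,0,0,5],
    [-0.5,0.3,-0.4,0,0,0,5],
    [-0.94,0.62,0,0,0,0,5],
    [-0.94,0.62,0,0,0,0,5],
    [-0.94,0.62,0,0,0,0,5],
    [-0.94,0.62,0,0,0,0,5],
    [-0.94,0.62,0,0,0,0,5],
  ],
)

```text
clock: 33.98
ee_pos: [487.5, 94.7, 173.4]
orientation: [[0.017, 1.0, 0.0], [1.0, -0.017, 0.0], [0.0, 0.0, -1.0]]
contact_force: [0.8, -0.0, -1.0]
finger_gap: 23.5
finger_force: 29.8
```

arm_command(
  increments=[
    [-0.94,0.62,0,0,0,0,5],
    [-0.94,0.62,0,0,0,0,5],
    [-0.94,0.62,0,0,0,0,5],
    [-0.94,0.62,0,0,0,0,5],
    [-0.94,0.62,0,0,0,0,5],
    [-0.94,0.62,0,0,0,0,5],
    [-0.4,0.3,0,0,0,0,5],
    [0,0,0,0,0,0,5],
  ],
)

```text
clock: 34.65
ee_pos: [606.2, -90.5, 173.3]
orientation: [[0.021, 1.0, 0.001], [1.0, -0.021, -0.001], [-0.001, 0.001, -1.0]]
contact_force: [-0.5, -0.9, -0.2]
finger_gap: 23.8
finger_force: 29.8
```

Run:
```python
from h import *
st(); to([607,-91,110],down(-1))
```

```text
t 34.65 p [606.2 -90.5 173.3] F [-0.5 -0.9 -0.2] gap 23.8 q [-15.   14.   97.   -0.1  68.9 -13.8]
[[ 0.021  1.     0.001]
 [ 1.    -0.021 -0.001]
 [-0.001  0.001 -1.   ]]
shift tool units [-0.01  0.02  2.11]
turn units [ 0.01  0.01 -0.03]
```

arm_command(
  increments=[
    [0,0,0.4,0,0,0,5],
    [0,0,0.8,0,0,0,5],
    [0,0,0.6,0,0,0,5],
    [0,0,0.3,0,0,0,5],
    [0,0,0,0,0,0,5],
    [0,0,0,0,0,0,5],
    [0,0,0,0,0,0,5],
    [0,0,0,0,0,0,5],
  ],
)

```text
clock: 35.32
ee_pos: [605.7, -87.1, 112.1]
orientation: [[0.017, 1.0, 0.003], [1.0, -0.017, -0.001], [-0.001, 0.003, -1.0]]
contact_force: [1.0, 0.4, -1.0]
finger_gap: 23.6
finger_force: 29.8
```

Run:
```python
from h import *
st(); to([607,-91,32],down(-1))
```

```text
t 35.32 p [605.7 -87.1 112.1] F [ 1.   0.4 -1. ] gap 23.6 q [-14.8  17.9  99.4   0.   62.5 -13.8]
[[ 0.017  1.     0.003]
 [ 1.    -0.017 -0.001]
 [-0.001  0.003 -1.   ]]
shift tool units [-0.13  0.04  2.67]
turn units [0.03 0.01 0.  ]
```

arm_command(
  increments=[
    [-0.13,0.04,0.4,0,0,0,5],
    [0,0,0.8,0,0,0,5],
    [0,0,0.8,0,0,0,5],
    [0,0,0.5,0,0,0,5],
    [0,0,0.2,0,0,0,5],
    [0,0,0,0,0,0,5],
    [0,0,0,0,0,0,45],
    [0,0,0,0,0,0,45],
  ],
)

```text
clock: 35.98
ee_pos: [606.4, -91.6, 29.8]
orientation: [[0.018, 1.0, 0.002], [1.0, -0.018, -0.001], [-0.0, 0.002, -1.0]]
contact_force: [-0.7, -0.5, -0.6]
finger_gap: 44.5
finger_force: 0.0
```

arm_command(
  increments=[
    [0,0,0,0,0,0,45],
    [0,0,-0.5,0,0,0,45],
    [0,0,-1,0,0,0,45],
    [0,0,-1,0,0,0,45],
    [0,0,-1,0,0,0,45],
    [0,0,-0.7,0,0,0,60],
    [-0.8,-0.4,0,0,0,0,60],
    [-0.9,-0.45,0,0,0,0,60],
  ],
)

```text
clock: 36.65
ee_pos: [581.8, -141.6, 158.5]
orientation: [[0.014, 1.0, 0.006], [1.0, -0.014, -0.002], [-0.002, 0.006, -1.0]]
contact_force: [0.0, -0.5, -0.8]
finger_gap: 59.9
finger_force: 0.0
```

arm_command(
  increments=[
    [-0.9,-0.45,0,0,0,0,60],
    [-0.9,-0.45,0,0,0,0,60],
    [-0.9,-0.45,0,0,0,0,60],
    [-0.9,-0.45,0,0,0,0,60],
    [-0.9,-0.45,0,0,0,0,60],
    [-0.9,-0.5,0,0,0,0,60],
    [-0.7,-0.45,0,0,0,0,60],
    [0,0,0,0,0,0,60],
  ],
)

```text
clock: 37.32
ee_pos: [478.0, -326.9, 155.4]
orientation: [[0.022, 1.0, -0.001], [1.0, -0.022, -0.002], [-0.002, -0.001, -1.0]]
contact_force: [-0.4, 0.3, 0.2]
finger_gap: 60.0
finger_force: 0.0
```

Run:
```python
from h import *
st(); to([481.2,-325.2,31],down(-1)); crop("top",140,100,420,285,2.8,"v1")
```

```text
t 37.32 p [ 478.  -326.9  155.4] F [-0.4  0.3  0.2] gap 60.0 q [-4.120e+01  1.120e+01  1.025e+02 -1.000e-01  6.630e+01 -3.990e+01]
[[ 0.022  1.    -0.001]
 [ 1.    -0.022 -0.002]
 [-0.002 -0.001 -1.   ]]
shift tool units [0.07 0.11 4.15]
turn units [-0.01  0.02 -0.04]
```

View pics/v1.png

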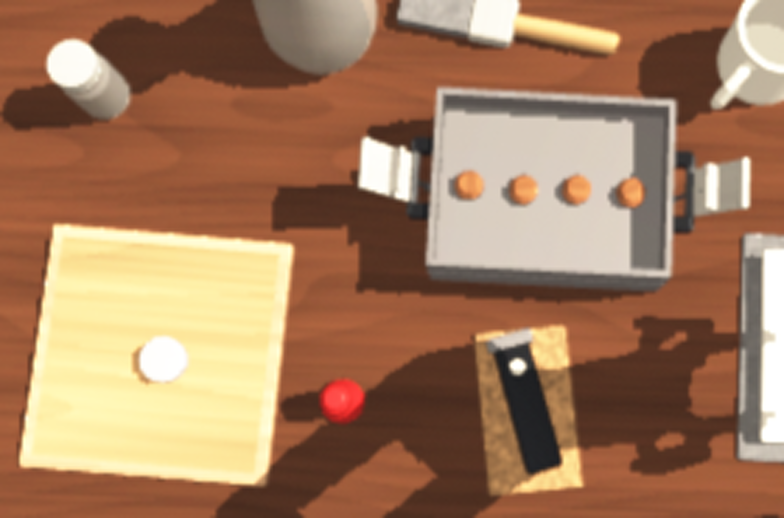

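All four pawns stand in the tote, both clips are open, the board holds only the tealight, and the scanner hasn't moved. Next I regrip the lid.

arm_command(
  increments=[
    [0,0.05,0.4,0,0,0,60],
    [0,0,0.8,0,0,0,60],
    [0,0,0.9,0,0,0,60],
    [0,0,0.8,0,0,0,60],
    [0,0,0.5,0,0,0,60],
    [0,0,0,0,0,0,60],
    [0,0,0,0,0,0,60],
    [0,0,0,0,0,0,60],
  ],
  squeeze=70,
)

```text
clock: 38.03
ee_pos: [482.8, -322.6, 54.0]
orientation: [[0.016, 1.0, 0.001], [1.0, -0.016, -0.001], [-0.001, 0.001, -1.0]]
contact_force: [0.6, 0.2, 0.8]
finger_gap: 59.9
finger_force: 0.0
```

Run:
```python
from h import *
st(); to([481.2,-325.2,31],down(-1))
```

```text
t 38.03 p [ 482.8 -322.6   54. ] F [0.6 0.2 0.8] gap 59.9 q [-40.7  19.3 105.    0.   55.6 -39.8]
[[ 0.016  1.     0.001]
 [ 1.    -0.016 -0.001]
 [-0.001  0.001 -1.   ]]
shift tool units [-0.09 -0.05  0.77]
turn units [0.01 0.01 0.01]
```

arm_command(
  increments=[
    [-0.09,-0.05,0.4,0,0,0,60],
    [0,0,0.36,0,0,0,60],
    [0,0,0,0,0,0,60],
    [0,0,0,0,0,0,5],
    [0,0,0,0,0,0,5],
    [0,0,0,0,0,0,5],
    [0,0,0,0,0,0,5],
    [0,0,0,0,0,0,5],
  ],
)

```text
clock: 38.7
ee_pos: [480.6, -326.1, 31.4]
orientation: [[0.018, 1.0, 0.001], [1.0, -0.018, -0.001], [-0.001, 0.001, -1.0]]
contact_force: [0.0, -0.2, 1.6]
finger_gap: 12.3
finger_force: 70.3
```

arm_command(
  increments=[
    [0,0,0,0,0,0,5],
    [0,0,-0.2,0,0,0,5],
    [0,0,-0.6,0,0,0,5],
    [0,0,-0.9,0,0,0,5],
    [0,0,-1,0,0,0,5],
    [0,0,-1,0,0,0,5],
    [0,0,-1,0,0,0,5],
    [0.3,0.1,-0.6,0,0,0,5],
  ],
)

```text
clock: 39.37
ee_pos: [483.7, -318.6, 193.0]
orientation: [[0.019, 1.0, 0.003], [1.0, -0.019, -0.004], [-0.004, 0.003, -1.0]]
contact_force: [0.5, -1.1, -2.7]
finger_gap: 12.3
finger_force: 69.7
```

arm_command(
  increments=[
    [1,0.4,0,0,0,0,5],
    [1,0.4,0,0,0,0,5],
    [1,0.4,0,0,0,0,5],
    [1,0.4,0,0,0,0,5],
    [1,0.4,0,0,0,0,5],
    [1,0.4,0,0,0,0,5],
    [1,0.4,0,0,0,0,5],
    [1,0.4,0,0,0,0,5],
  ],
)

```text
clock: 40.03
ee_pos: [582.8, -76.6, 188.7]
orientation: [[0.017, 1.0, -0.002], [1.0, -0.017, 0.0], [0.0, -0.002, -1.0]]
contact_force: [0.2, -0.3, -3.4]
finger_gap: 12.0
finger_force: 69.6
```

arm_command(
  increments=[
    [1,0.4,0,0,0,0,5],
    [0.5,0.2,0,0,0,0,5],
    [0,0,0,0,0,0,5],
    [0,0,0,0,0,0,5],
    [0,0,0,0,0,0,5],
    [0,0,0,0,0,0,5],
    [0,0,0,0,0,0,5],
    [0,0,0,0,0,0,5],
  ],
)

```text
clock: 40.7
ee_pos: [601.9, -34.8, 189.6]
orientation: [[0.019, 1.0, -0.0], [1.0, -0.019, -0.0], [-0.0, -0.0, -1.0]]
contact_force: [0.2, 0.2, -3.3]
finger_gap: 12.3
finger_force: 69.6
```

Run:
```python
from h import *
st(); to([607.1,-24.4,115],down(-1))
```

```text
t 40.7 p [601.9 -34.8 189.6] F [ 0.2  0.2 -3.3] gap 12.3 q [-10.   12.   97.7  -0.   70.4  -8.9]
[[ 0.019  1.    -0.   ]
 [ 1.    -0.019 -0.   ]
 [-0.    -0.    -1.   ]]
shift tool units [0.35 0.17 2.49]
turn units [-0.    0.   -0.01]
```

arm_command(
  increments=[
    [0.35,0.17,0.4,0,0,0,5],
    [0,0,0.7,0,0,0,5],
    [0,0,0.6,0,0,0,5],
    [0,0,0.4,0,0,0,5],
    [0,0,0.2,0,0,0,5],
    [0,0,0,0,0,0,5],
    [0,0,0,0,0,0,5],
    [0,0,0,0,0,0,5],
  ],
)

```text
clock: 41.37
ee_pos: [608.6, -23.5, 121.8]
orientation: [[0.018, 1.0, 0.002], [1.0, -0.018, -0.0], [-0.0, 0.002, -1.0]]
contact_force: [0.5, 0.7, -3.2]
finger_gap: 12.1
finger_force: 69.6
```

Run:
```python
from h import *
st(); to([607.1,-24.4,99],down(-1))
```

```text
t 41.37 p [608.6 -23.5 121.8] F [ 0.5  0.7 -3.2] gap 12.1 q [-8.8 16.9 99.5  0.  63.5 -7.8]
[[ 0.018  1.     0.002]
 [ 1.    -0.018 -0.   ]
 [-0.     0.002 -1.   ]]
shift tool units [-0.03 -0.05  0.76]
turn units [ 0.02  0.   -0.  ]
```

arm_command(
  increments=[
    [-0.03,-0.05,0.3,0,0,0,5],
    [0,0,0.1,0,0,0,5],
    [0,0,0.1,0,0,0,5],
    [0,0,0.1,0,0,0,5],
    [0,0,0.1,0,0,0,5],
    [0,0,0.05,0,0,0,5],
    [0,0,0,0,0,0,5],
    [0,0,0,0,0,0,5],
  ],
)

```text
clock: 42.03
ee_pos: [606.1, -24.2, 99.3]
orientation: [[0.017, 1.0, -0.0], [1.0, -0.017, -0.0], [-0.0, -0.0, -1.0]]
contact_force: [-3.6, 0.0, 5.5]
finger_gap: 12.6
finger_force: 70.8
```

Run:
```python
from h import *
st(); to([607.1,-24.4,99],down(-1))
```

```text
t 42.03 p [606.1 -24.2  99.3] F [-3.6  0.   5.5] gap 12.6 q [ -8.9  18.4 100.4  -0.   61.3  -7.9]
[[ 0.017  1.    -0.   ]
 [ 1.    -0.017 -0.   ]
 [-0.    -0.    -1.   ]]
shift tool units [-0.01  0.03  0.01]
turn units [-0.  0.  0.]
```

The lid is seated (z 99.3, contact force upward). Releasing it and going to the left clip from outside.

arm_command(
  increments=[
    [0,0,0,0,0,0,60],
    [0,0,0,0,0,0,60],
    [0,0,0,0,0,0,60],
    [0,0,-0.3,0,0,0,60],
    [0,0,-0.7,0,0,0,60],
    [0,0,-1,0,0,0,60],
    [0,0,-0.5,0,0,0,0],
    [0.5,0,0,0,0,0,0],
  ],
)

```text
clock: 42.7
ee_pos: [610.3, -11.3, 179.1]
orientation: [[0.02, 1.0, 0.011], [1.0, -0.02, -0.003], [-0.003, 0.011, -1.0]]
contact_force: [0.9, 0.1, 1.3]
finger_gap: 36.7
finger_force: 0.0
```

arm_command(
  increments=[
    [0.9,0,0,0,0,0,0],
    [0.9,0,0,0,0,0,0],
    [0.9,0,0,0,0,0,0],
    [0.9,0,0,0,0,0,0],
    [0.9,0,0,0,0,0,0],
    [0.9,0,0,0,0,0,0],
    [0.3,0,0,0,0,0,0],
    [0,0,0,0,0,0,0],
  ],
)

```text
clock: 43.37
ee_pos: [608.2, 164.7, 172.1]
orientation: [[0.014, 1.0, -0.001], [1.0, -0.014, 0.001], [0.0, -0.001, -1.0]]
contact_force: [-0.3, -0.1, -0.3]
finger_gap: 0.2
finger_force: 0.0
```

Run:
```python
from h import *
st(); to([609,160,96],down(-1)); crop("side",280,120,480,280,3.5,"s2")
```

```text
t 43.37 p [608.2 164.7 172.1] F [-0.3 -0.1 -0.3] gap 0.2 q [ 8.8 16.2 94.5  0.  69.4  9.5]
[[ 0.014  1.    -0.001]
 [ 1.    -0.014  0.001]
 [ 0.    -0.001 -1.   ]]
shift tool units [-0.16  0.03  2.54]
turn units [-0.01 -0.    0.04]
```

View pics/s2.png

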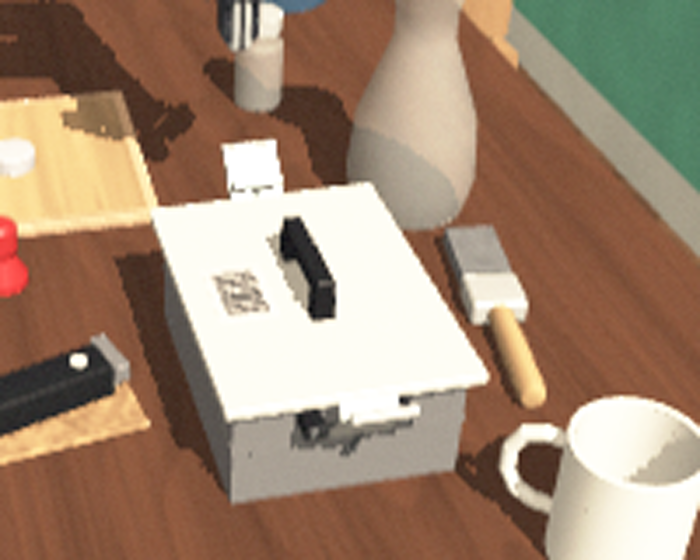

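The lid sits flat and home, with both clips open. Going down outside the left clip and pushing inward.

arm_command(
  increments=[
    [0,0,0.5,0,0,0,0],
    [0,0,0.8,0,0,0,0],
    [0,0,0.7,0,0,0,0],
    [0,0,0.4,0,0,0,0],
    [0,0,0.1,0,0,0,0],
    [-0.3,0,0,0,0,0,0],
    [-0.25,0,0,0,0,0,0],
    [0,0,0,0,0,0,0],
  ],
)

```text
clock: 44.08
ee_pos: [610.1, 144.5, 100.0]
orientation: [[0.019, 1.0, 0.002], [1.0, -0.019, 0.001], [0.001, 0.002, -1.0]]
contact_force: [-0.1, 1.6, -1.0]
finger_gap: 0.3
finger_force: 0.9
```

arm_command(
  increments=[
    [-0.15,0,0,0,0,0,0],
    [-0.15,0,-0.05,0,0,0,0],
    [-0.15,0,-0.05,0,0,0,0],
    [-0.15,0,-0.05,0,0,0,0],
    [-0.15,0,-0.05,0,0,0,0],
    [-0.15,0,-0.05,0,0,0,0],
    [-0.15,0,0,0,0,0,0],
    [0,0,0,0,0,0,0],
  ],
)

```text
clock: 44.75
ee_pos: [608.4, 112.5, 105.5]
orientation: [[0.018, 1.0, -0.0], [1.0, -0.018, -0.001], [-0.001, -0.0, -1.0]]
contact_force: [-0.1, 0.9, 0.1]
finger_gap: -0.4
finger_force: 0.0
```

Run:
```python
from h import *
st()
```

```text
t 44.75 p [608.4 112.5 105.5] F [-0.1  0.9  0.1] gap -0.4 q [ 4.  19.2 98.5 -0.  62.3  5.1]
[[ 0.018  1.    -0.   ]
 [ 1.    -0.018 -0.001]
 [-0.001 -0.    -1.   ]]
```

arm_command(
  increments=[
    [0.5,0,0,0,0,0,0],
    [0,0,-0.6,0,0,0,0],
    [0,0,-1,0,0,0,0],
    [0,0,-0.6,0,0,0,0],
    [-0.9,0,0,0,0,0,0],
    [-0.95,0,0,0,0,0,0],
    [-0.95,0,0,0,0,0,0],
    [-0.95,0,0,0,0,0,0],
  ],
)

```text
clock: 45.42
ee_pos: [606.7, 16.6, 171.6]
orientation: [[0.016, 1.0, 0.0], [1.0, -0.016, 0.0], [0.0, 0.0, -1.0]]
contact_force: [-0.4, -0.1, -0.5]
finger_gap: -0.2
finger_force: 0.0
```

arm_command(
  increments=[
    [-0.95,0,0,0,0,0,0],
    [-0.95,0,0,0,0,0,0],
    [-0.95,0,0,0,0,0,0],
    [-0.95,0,0,0,0,0,0],
    [-0.95,0,0,0,0,0,0],
    [-0.95,0,0,0,0,0,0],
    [-0.95,0,0,0,0,0,0],
    [-0.8,0,0,0,0,0,0],
  ],
)

```text
clock: 46.08
ee_pos: [603.0, -208.0, 171.3]
orientation: [[0.018, 1.0, -0.0], [1.0, -0.018, 0.0], [0.0, -0.0, -1.0]]
contact_force: [-0.1, 0.6, 0.9]
finger_gap: -0.1
finger_force: 0.0
```

arm_command(
  increments=[
    [0,0,0,0,0,0,0],
    [0,0,0,0,0,0,0],
    [0,0,0,0,0,0,0],
    [0,0,0,0,0,0,0],
    [0,0,0,0,0,0,0],
    [0,0,0,0,0,0,0],
    [0,0,0,0,0,0,0],
    [0,0,0,0,0,0,0],
  ],
)

```text
clock: 46.75
ee_pos: [602.9, -206.6, 171.7]
orientation: [[0.017, 1.0, 0.0], [1.0, -0.017, 0.0], [0.0, 0.0, -1.0]]
contact_force: [0.5, 0.6, -0.0]
finger_gap: 0.1
finger_force: 0.0
```

Run:
```python
from h import *
st(); to([605,-208,97],down(-1))
```

```text
t 46.75 p [ 602.9 -206.6  171.7] F [ 0.5  0.6 -0. ] gap 0.1 q [-25.2  17.   93.5   0.   69.5 -24.3]
[[ 0.017  1.     0.   ]
 [ 1.    -0.017  0.   ]
 [ 0.     0.    -1.   ]]
shift tool units [-0.05  0.07  2.49]
turn units [ 0.   -0.    0.01]
```

arm_command(
  increments=[
    [0,0.07,0.5,0,0,0,0],
    [0,0,0.8,0,0,0,0],
    [0,0,0.7,0,0,0,0],
    [0,0,0.3,0,0,0,0],
    [0,0,0.1,0,0,0,0],
    [0.3,0,0,0,0,0,0],
    [0.2,0,0,0,0,0,0],
    [0,0,0,0,0,0,0],
  ],
)

```text
clock: 47.42
ee_pos: [606.2, -191.0, 101.0]
orientation: [[0.016, 1.0, 0.002], [1.0, -0.016, -0.0], [-0.0, 0.002, -1.0]]
contact_force: [0.6, 0.1, -0.2]
finger_gap: -0.1
finger_force: 0.0
```

arm_command(
  increments=[
    [0.15,0,0,0,0,0,0],
    [0.15,0,-0.05,0,0,0,0],
    [0.15,0,-0.05,0,0,0,0],
    [0.15,0,-0.05,0,0,0,0],
    [0.15,0,-0.05,0,0,0,0],
    [0.15,0,-0.05,0,0,0,0],
    [0.15,0,0,0,0,0,0],
    [0,0,0,0,0,0,0],
  ],
)

```text
clock: 48.08
ee_pos: [607.5, -164.0, 113.9]
orientation: [[0.016, 1.0, 0.004], [1.0, -0.016, -0.008], [-0.008, 0.004, -1.0]]
contact_force: [-8.1, -5.4, 17.9]
finger_gap: -0.1
finger_force: 8.4
```

arm_command(
  increments=[
    [-0.5,0,0,0,0,0,0],
    [0,0,-0.6,0,0,0,0],
    [0,0,-1,0,0,0,0],
    [0,0,-0.6,0,0,0,0],
    [0.5,-0.9,0,0,0,0,60],
    [0.6,-0.9,0,0,0,0,60],
    [0.6,-0.9,0,0,0,0,60],
    [0.6,-0.7,0,0,0,0,60],
  ],
)

```text
clock: 48.75
ee_pos: [502.9, -103.9, 173.2]
orientation: [[0.018, 1.0, -0.0], [1.0, -0.018, 0.001], [0.001, -0.0, -1.0]]
contact_force: [0.3, 0.7, -0.6]
finger_gap: 47.7
finger_force: 0.0
```

Run:
```python
from h import *
st(); crop("side",230,120,480,280,3.2,"s3"); board_diff()
```

```text
t 48.75 p [ 502.9 -103.9  173.2] F [ 0.3  0.7 -0.6] gap 47.7 q [-19.5   2.2 110.4   0.   67.5 -18.5]
[[ 0.018  1.    -0.   ]
 [ 1.    -0.018  0.001]
 [ 0.001 -0.    -1.   ]]
board 5536 scan 719 p1 343 p2 312 p3 474 p4 519
```

View pics/s3.png

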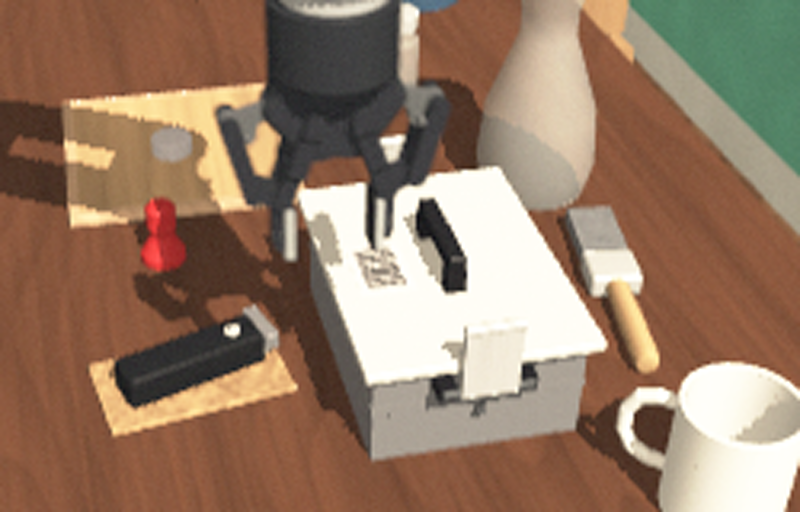

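The right clip is upright and shut. The left one is partly hidden, so I'll compare both with the initial picture once the arm is clear. Now measuring the scanner.

arm_command(
  increments=[
    [-1,-0.5,0,0,0,0,60],
    [-1,-0.5,0,0,0,0,60],
    [-1,-0.5,0,0,0,0,60],
    [-1,-0.5,0,0,0,0,60],
    [-0.5,0,0,0,0,0,60],
    [0,0,0,0,0,0,60],
    [0,0,0,0,0,0,60],
    [0,0,0,0,0,0,60],
  ],
)

```text
clock: 49.52
ee_pos: [443.0, -238.4, 173.2]
orientation: [[0.017, 1.0, 0.0], [1.0, -0.017, 0.001], [0.001, 0.0, -1.0]]
contact_force: [0.4, 0.2, 0.0]
finger_gap: 59.7
finger_force: 0.0
```

Run:
```python
from h import *
st()
a=cv2.imread("pics/side0.png");b=robot.grab_frame("side")[:,:,::-1];t=robot.grab_frame("top")[:,:,::-1]
L=lambda im:im[155:190,335:375];R=lambda im:im[210:260,355:415]
print("diff L",(np.abs(L(a).astype(int)-L(b)).max(2)>50).sum(),"R",(np.abs(R(a).astype(int)-R(b)).max(2)>50).sum())
r=lambda im,s:cv2.resize(im,None,fx=s,fy=s,interpolation=cv2.INTER_CUBIC)
x=[r(im[150:260,330:420],3) for im in (a,b)]
u=[r(t[205:285,300:360],4.1)]
h=330
u=[cv2.resize(i,(int(i.shape[1]*h/i.shape[0]),h)) for i in x+u]
cv2.imwrite("pics/cmp.png",np.hstack(u)); print([i.shape for i in u])
```

```text
t 49.52 p [ 443.  -238.4  173.2] F [0.4 0.2 0. ] gap 59.7 q [-3.630e+01  9.000e-01  1.117e+02  1.000e-01  6.740e+01 -3.530e+01]
[[ 0.017  1.     0.   ]
 [ 1.    -0.017  0.001]
 [ 0.001  0.    -1.   ]]
diff L 230 R 38
[(330, 270, 3), (330, 270, 3), (330, 247, 3)]
```

View pics/cmp.png

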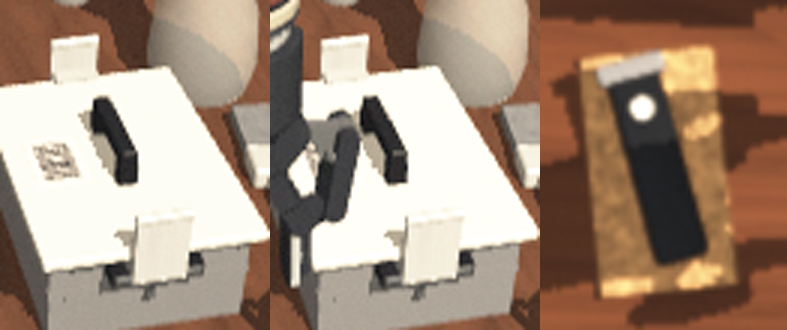

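Both clips look as in the first picture, so both are shut. The scanner is unmoved.

Run:
```python
from h import *
n=at("top",321.8,220.5,33);t=at("top",334.9,267.1,33);d=n-t
print(n,t,np.linalg.norm(d)); y=np.degrees(np.arctan2(d[1],d[0]));print("yaw",y)
m=(n+t)/2;print("origin",m); 
u=d/np.linalg.norm(d);print("hold origin",[561.7,-23.3]-119*u[:2])
to([m[0],m[1],120],down(y-90))
```

```text
[481.3   8.   33. ] [372.8 -25.8  33. ] 113.64281763490379
yaw 17.302894557879988
origin [427.05  -8.9   33.  ]
hold origin [448.08525277 -58.69334983]
shift tool units [ 7.62 -0.65  1.77]
turn units [-0.   -0.   11.96]
```

arm_command(
  increments=[
    [0.9,0,0,0,0,0,70],
    [1,0,0,0,0,0,70],
    [1,0,0,0,0,0,70],
    [1,0,0,0,0,0,70],
    [1,0,0,0,0,0,70],
    [1,-0.3,0,0,0,0,70],
    [1,-0.3,0,0,0,0,70],
    [0.7,0,0,0,0,0,70],
  ],
)

```text
clock: 50.28
ee_pos: [426.4, -7.1, 172.6]
orientation: [[0.014, 1.0, -0.002], [1.0, -0.014, 0.001], [0.001, -0.002, -1.0]]
contact_force: [1.0, -0.5, -0.6]
finger_gap: 70.3
finger_force: 0.0
```

arm_command(
  increments=[
    [0,0,0,0,0,1,70],
    [0,0,0,0,0,1,70],
    [0,0,0,0,0,1,70],
    [0,0,0,0,0,1,70],
    [0,0,0,0,0,1,70],
    [0,0,0,0,0,1,70],
    [0,0,0,0,0,1,70],
    [0,0,0,0,0,1,70],
  ],
)

```text
clock: 50.95
ee_pos: [428.2, -9.4, 173.0]
orientation: [[0.757, 0.654, -0.0], [0.654, -0.757, 0.0], [0.0, -0.0, -1.0]]
contact_force: [-0.6, -0.2, -0.4]
finger_gap: 69.9
finger_force: 0.0
```

arm_command(
  increments=[
    [0,0,0,0,0,1,70],
    [0,0,0,0,0,1,70],
    [0,0,0,0,0,1,70],
    [0,0,0,0,0,1,70],
    [0,0,0,0,0,0,70],
    [0,0,0,0,0,0,70],
    [0,0,0,0,0,0,70],
    [0,0,0,0,0,0,70],
  ],
)

```text
clock: 51.62
ee_pos: [428.3, -10.2, 173.1]
orientation: [[0.956, 0.294, 0.0], [0.294, -0.956, 0.0], [0.0, -0.0, -1.0]]
contact_force: [-0.3, 1.0, 0.9]
finger_gap: 69.8
finger_force: 0.0
```

Run:
```python
from h import *
st(); to([429,-8,60],down(-73))
```

```text
t 51.62 p [428.3 -10.2 173.1] F [-0.3  1.   0.9] gap 69.8 q [-10.8  -9.1 121.    0.   68.   62.1]
[[ 0.956  0.294  0.   ]
 [ 0.294 -0.956  0.   ]
 [ 0.    -0.    -1.   ]]
shift tool units [ 0.04 -0.06  3.77]
turn units [-0.   -0.    0.02]
```

arm_command(
  increments=[
    [0.04,-0.06,0.5,0,0,0.02,70],
    [0,0,0.9,0,0,0,70],
    [0,0,0.9,0,0,0,70],
    [0,0,0.8,0,0,0,70],
    [0,0,0.5,0,0,0,70],
    [0,0,0.2,0,0,0,70],
    [0,0,0,0,0,0,70],
    [0,0,0,0,0,0,70],
  ],
  squeeze=50,
)

```text
clock: 52.28
ee_pos: [429.4, -8.6, 59.5]
orientation: [[0.957, 0.291, 0.0], [0.291, -0.957, -0.0], [0.0, 0.0, -1.0]]
contact_force: [0.1, 0.0, -0.6]
finger_gap: 69.9
finger_force: 0.0
```

Run:
```python
from h import *
st(); to([429,-8,10],down(-73))
a=cv2.imread("pics/side0.png").astype(int);b=robot.grab_frame("side")[:,:,::-1]
cv2.imwrite("pics/sc.png",cv2.resize(b[180:270,240:340],None,fx=6,fy=6,interpolation=cv2.INTER_CUBIC))
```

```text
t 52.28 p [429.4  -8.6  59.5] F [ 0.1  0.  -0.6] gap 69.9 q [-10.5   1.9 125.1   0.   53.   62.6]
[[ 0.957  0.291  0.   ]
 [ 0.291 -0.957 -0.   ]
 [ 0.     0.    -1.   ]]
shift tool units [-0.01 -0.02  1.65]
turn units [ 0.   -0.   -0.02]
```

View pics/sc.png

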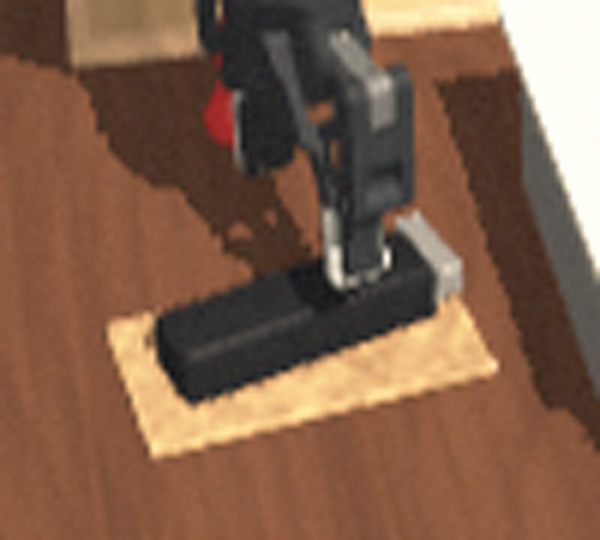

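The fingers straddle the scanner. The near bottom edge runs from the tail at (272.5,247) to the nose at (312.5,233). I'll use that as a cross-check.

Run:
```python
from h import *
a=at("side",272.5,247,5);b=at("side",312.5,233,5);g=at("side",240+460/6,180+290/6,8)
print(a,b,g,np.linalg.norm(b-a),np.degrees(np.arctan2(*(b-a)[1::-1])))
u=np.array([.956,.292]);v=np.array([-.292,.956])
print("origin from tail corner",a[:2]+60*u+16*v,"from body front",b[:2]-48*u+16*v,"from nose",g[:2]-60*u+20*v)
```

```text
[379.4 -32.2   5. ] [479.4  -4.6   5. ] [492.1   6.6   8. ] 103.73890302099787 15.429505048448915
origin from tail corner [432.088   0.616] from body front [428.84  -3.32] from nose [428.9   8.2]
```

arm_command(
  increments=[
    [0,0,0.4,0,0,0,70],
    [0,0,0.6,0,0,0,70],
    [0,0,0.4,0,0,0,70],
    [0,0,0.2,0,0,0,70],
    [0,0,0,0,0,0,70],
    [0,0,0,0,0,0,70],
    [0,0,0,0,0,0,70],
    [0,0,0,0,0,0,70],
  ],
)

```text
clock: 53.0
ee_pos: [430.1, -8.7, 12.2]
orientation: [[0.957, 0.29, 0.002], [0.29, -0.957, -0.0], [0.002, 0.001, -1.0]]
contact_force: [-0.3, 0.1, -0.3]
finger_gap: 69.9
finger_force: 0.0
```

arm_command(
  increments=[
    [0,0,0.05,0,0,0,70],
    [0,0,0,0,0,0,5],
    [0,0,0,0,0,0,5],
    [0,0,0,0,0,0,5],
    [0,0,0,0,0,0,5],
    [0,0,0,0,0,0,5],
    [0,0,0,0,0,0,5],
    [0,0,0,0,0,0,5],
  ],
)

```text
clock: 53.67
ee_pos: [429.4, -8.6, 9.9]
orientation: [[0.957, 0.29, 0.001], [0.29, -0.957, -0.0], [0.001, 0.0, -1.0]]
contact_force: [-0.5, -0.1, 4.0]
finger_gap: 31.2
finger_force: 51.4
```

Run:
```python
from h import *
st()
```

```text
t 53.67 p [429.4  -8.6   9.9] F [-0.5 -0.1  4. ] gap 31.2 q [-10.5   8.  125.8   0.   46.2  62.6]
[[ 0.957  0.29   0.001]
 [ 0.29  -0.957 -0.   ]
 [ 0.001  0.    -1.   ]]
```

arm_command(
  increments=[
    [0,0,-0.2,0,0,0,5],
    [0,0,-0.5,0,0,0,5],
    [0,0,-0.8,0,0,0,5],
    [0,0,-0.9,0,0,0,5],
    [0,0,-0.9,0,0,0,5],
    [0,0,-0.7,0,0,0,5],
    [0,0,-0.5,0,0,0,5],
    [0,0.2,0,0,0,0,5],
  ],
)

```text
clock: 54.33
ee_pos: [432.7, -14.3, 148.0]
orientation: [[0.957, 0.291, 0.006], [0.291, -0.957, -0.001], [0.006, 0.003, -1.0]]
contact_force: [0.9, -0.7, -1.5]
finger_gap: 31.1
finger_force: 51.0
```

arm_command(
  increments=[
    [0,0.5,0,0,0,0,5],
    [0.1,0.5,0,0,0,0,5],
    [0,0.4,0,0,0,0,5],
    [0,0.15,0,0,0,0,5],
    [0,0,0,0,0,0,5],
    [0,0,0,0,0,0,5],
    [0,0,0,0,0,0,5],
    [0,0,0,0,0,0,5],
  ],
)

```text
clock: 55.0
ee_pos: [446.5, -57.4, 144.2]
orientation: [[0.957, 0.291, -0.001], [0.291, -0.957, 0.0], [-0.001, -0.001, -1.0]]
contact_force: [-0.8, 1.1, -1.7]
finger_gap: 30.7
finger_force: 50.9
```

Run:
```python
from h import *
s=st(); to([447.8,-57.8,145.9],down(-73))
cv2.imwrite("pics/hold.png",robot.grab_frame("side")[:,:,::-1])
b=cv2.imread("pics/hold.png"); T=robot.grab_frame("top")[:,:,::-1]
u=np.array([.957,.29,0]);v=np.array([-.29,.957,0]);o=s["ee_pos"]+[0,0,-4.9]
cs=[o+60*u+y*v+np.array([0,0,z]) for y in(-20,20) for z in(0,28)]+[o-60*u+y*v+np.array([0,0,z]) for y in(-16,16) for z in(0,28)]
ov=cv2.resize(b[120:270,240:400],None,fx=4,fy=4,interpolation=cv2.INTER_CUBIC)
for p in cs:
    q=((proj("side",p)-[240,120])*4).astype(int);cv2.circle(ov,tuple(map(int,q)),2,(0,255,0),-1)
tv=cv2.resize(T[120:280,290:390],None,fx=3.75,fy=3.75,interpolation=cv2.INTER_CUBIC)
cv2.imwrite("pics/ov.png",ov)
```

```text
t 55.0 p [446.5 -57.4 144.2] F [-0.8  1.1 -1.7] gap 30.7 q [-16.3  -3.7 119.7   0.   64.1  56.8]
[[ 0.957  0.291 -0.001]
 [ 0.291 -0.957  0.   ]
 [-0.001 -0.001 -1.   ]]
shift tool units [ 0.04  0.03 -0.06]
turn units [-0.01  0.01 -0.01]
```

View pics/ov.png

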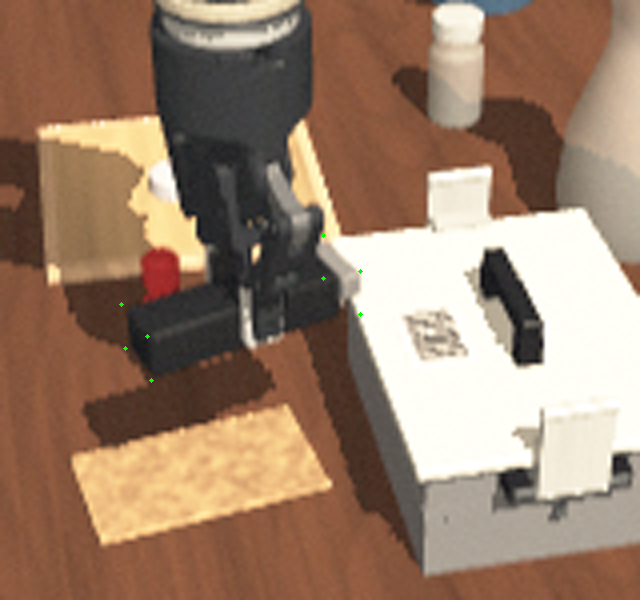

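The scanner is held level and its outline matches the predicted corners within about 1–2 mm. The label centre is at side pixel (349.3,203.5). I'll check that against the model, then trim and hold.

Run:
```python
from h import *
print(proj("side",[561.7,-23.3,89]),"seen 349.3 203.5 ->",at("side",349.3,203.5,89)); print("top label seen",at("top",270+234/3.5,115+238/3.5,89))
```

```text
[348.6 204.7] seen 349.3 203.5 -> [564.4 -19.4  89. ]
top label seen [562.1 -22.9  89. ]
```

arm_command(
  increments=[
    [0.04,0.03,-0.06,0,0,0,5],
    [0,0,0,0,0,0,5],
    [0,0,0,0,0,0,5],
    [0,0,0,0,0,0,5],
    [0,0,0,0,0,0,5],
    [0,0,0,0,0,0,5],
    [0,0,0,0,0,0,5],
    [0,0,0,0,0,0,5],
  ],
)

```text
clock: 55.77
ee_pos: [448.4, -58.4, 146.4]
orientation: [[0.957, 0.29, -0.0], [0.29, -0.957, 0.0], [-0.0, -0.0, -1.0]]
contact_force: [-0.1, 0.3, -1.3]
finger_gap: 31.3
finger_force: 50.9
```

arm_command(
  increments=[
    [0,0,0,0,0,0,5],
    [0,0,0,0,0,0,5],
    [0,0,0,0,0,0,5],
    [0,0,0,0,0,0,5],
    [0,0,0,0,0,0,5],
    [0,0,0,0,0,0,5],
    [0,0,0,0,0,0,5],
    [0,0,0,0,0,0,5],
  ],
)

```text
clock: 56.43
ee_pos: [448.4, -58.4, 146.4]
orientation: [[0.957, 0.29, -0.0], [0.29, -0.957, 0.0], [-0.0, -0.0, -1.0]]
contact_force: [-1.0, -0.6, -2.1]
finger_gap: 31.0
finger_force: 50.9
```

arm_command(
  increments=[
    [0,0,0,0,0,0,5],
    [0,0,0,0,0,0,5],
    [0,0,0,0,0,0,5],
    [0,0,0,0,0,0,5],
    [0,0,0,0,0,0,5],
    [0,0,0,0,0,0,5],
    [0,0,0,0,0,0,5],
    [0,0,0,0,0,0,5],
  ],
)

```text
clock: 57.1
ee_pos: [448.4, -58.4, 146.4]
orientation: [[0.957, 0.29, -0.0], [0.29, -0.957, -0.0], [-0.0, 0.0, -1.0]]
contact_force: [-0.4, 0.1, -2.5]
finger_gap: 31.3
finger_force: 50.9
```

Run:
```python
from h import *
st(); to([447.8,-57.8,145.9],down(-73))
```

```text
t 57.1 p [448.4 -58.4 146.4] F [-0.4  0.1 -2.5] gap 31.3 q [-16.3  -3.7 119.4  -0.   64.3  56.8]
[[ 0.957  0.29  -0.   ]
 [ 0.29  -0.957 -0.   ]
 [-0.     0.    -1.   ]]
shift tool units [-0.02 -0.02  0.02]
turn units [ 0.    0.   -0.02]
```

Held for 2 s on the nominal point. I'll add short dwells 3 mm further forward and back to cover the grip uncertainty along the scanner.

arm_command(
  increments=[
    [0.08,-0.02,0.02,0,0,0,5],
    [0,0,0,0,0,0,5],
    [0,0,0,0,0,0,5],
    [0,0,0,0,0,0,5],
    [0,0,0,0,0,0,5],
    [0,0,0,0,0,0,5],
    [0,0,0,0,0,0,5],
    [0,0,0,0,0,0,5],
  ],
)

```text
clock: 57.77
ee_pos: [450.6, -57.1, 145.8]
orientation: [[0.957, 0.29, 0.0], [0.29, -0.957, -0.0], [0.0, 0.0, -1.0]]
contact_force: [-0.1, -1.2, -2.1]
finger_gap: 31.6
finger_force: 50.9
```

arm_command(
  increments=[
    [0,0,0,0,0,0,5],
    [0,0,0,0,0,0,5],
    [0,0,0,0,0,0,5],
    [0,0,0,0,0,0,5],
    [0,0,0,0,0,0,5],
    [0,0,0,0,0,0,5],
    [0,0,0,0,0,0,5],
    [0,0,0,0,0,0,5],
  ],
)

```text
clock: 58.43
ee_pos: [450.6, -57.1, 145.8]
orientation: [[0.957, 0.29, -0.0], [0.29, -0.957, -0.0], [-0.0, 0.0, -1.0]]
contact_force: [0.1, -0.1, -1.7]
finger_gap: 30.8
finger_force: 50.9
```

arm_command(
  increments=[
    [-0.2,0,0,0,0,0,5],
    [0,0,0,0,0,0,5],
    [0,0,0,0,0,0,5],
    [0,0,0,0,0,0,5],
    [0,0,0,0,0,0,5],
    [0,0,0,0,0,0,5],
    [0,0,0,0,0,0,5],
    [0,0,0,0,0,0,5],
  ],
)

```text
clock: 59.1
ee_pos: [444.9, -58.9, 145.8]
orientation: [[0.957, 0.29, 0.0], [0.29, -0.957, -0.0], [0.0, 0.0, -1.0]]
contact_force: [-0.2, -0.1, -1.5]
finger_gap: 31.1
finger_force: 50.9
```

arm_command(
  increments=[
    [0,0,0,0,0,0,5],
    [0,0,0,0,0,0,5],
    [0,0,0,0,0,0,5],
    [0,0,0,0,0,0,5],
    [0,0,0,0,0,0,5],
    [0,0,0,0,0,0,5],
    [0,0,0,0,0,0,5],
    [0,0,0,0,0,0,5],
  ],
)

```text
clock: 59.77
ee_pos: [444.8, -58.9, 145.8]
orientation: [[0.957, 0.29, 0.0], [0.29, -0.957, -0.0], [0.0, 0.0, -1.0]]
contact_force: [0.7, -0.5, -1.6]
finger_gap: 31.0
finger_force: 50.9
```

arm_command(
  increments=[
    [0,-0.4,0,0,0,0,5],
    [0,-0.5,0,0,0,0,5],
    [0,-0.5,0,0,0,0,5],
    [0,-0.35,0,0,0,0,5],
    [0,0,0.4,0,0,0,5],
    [0,0,0.7,0,0,0,5],
    [0,0,0.5,0,0,0,5],
    [0,0,0,0,0,0,5],
  ],
)

```text
clock: 60.43
ee_pos: [426.3, -7.4, 94.8]
orientation: [[0.957, 0.291, -0.007], [0.291, -0.957, 0.001], [-0.006, -0.003, -1.0]]
contact_force: [-1.8, -0.0, -2.0]
finger_gap: 30.8
finger_force: 50.9
```

arm_command(
  increments=[
    [0,0,0,0,0,0,5],
    [0,0,0,0,0,0,5],
    [0,0,0,0,0,0,5],
    [0,0,0,0,0,0,5],
    [0,0,0,0,0,0,5],
    [0,0,0,0,0,0,5],
    [0,0,0,0,0,0,5],
    [0,0,0,0,0,0,5],
  ],
)

```text
clock: 61.1
ee_pos: [429.7, -8.7, 98.0]
orientation: [[0.957, 0.29, 0.0], [0.29, -0.957, -0.0], [0.0, 0.0, -1.0]]
contact_force: [0.1, 0.1, -1.9]
finger_gap: 31.0
finger_force: 50.9
```

Run:
```python
from h import *
st(); to([425,-10,10.3],down(-73))
```

```text
t 61.1 p [429.7  -8.7  98. ] F [ 0.1  0.1 -1.9] gap 31.0 q [-10.5  -2.2 124.    0.   58.2  62.6]
[[ 0.957  0.29   0.   ]
 [ 0.29  -0.957 -0.   ]
 [ 0.     0.    -1.   ]]
shift tool units [-0.16 -0.    2.92]
turn units [ 0.   -0.   -0.02]
```

arm_command(
  increments=[
    [-0.12,0,0.4,0,0,0,5],
    [0,0,0.7,0,0,0,5],
    [0,0,0.7,0,0,0,5],
    [0,0,0.5,0,0,0,5],
    [0,0,0.3,0,0,0,5],
    [0,0,0.15,0,0,0,5],
    [0,0,0.1,0,0,0,5],
    [0,0,0,0,0,0,5],
  ],
)

```text
clock: 61.77
ee_pos: [426.4, -9.7, 12.3]
orientation: [[0.957, 0.29, 0.0], [0.29, -0.957, -0.0], [0.0, 0.0, -1.0]]
contact_force: [-0.3, -0.2, -0.8]
finger_gap: 31.1
finger_force: 50.9
```

arm_command(
  increments=[
    [0,0,0.04,0,0,0,5],
    [0,0,0.03,0,0,0,5],
    [0,0,0,0,0,0,5],
    [0,0,0,0,0,0,5],
    [0,0,0,0,0,0,5],
    [0,0,0,0,0,0,5],
    [0,0,0,0,0,0,5],
    [0,0,0,0,0,0,5],
  ],
)

```text
clock: 62.43
ee_pos: [426.1, -9.7, 10.3]
orientation: [[0.957, 0.29, 0.0], [0.29, -0.957, -0.0], [0.0, 0.0, -1.0]]
contact_force: [0.6, -1.1, -1.4]
finger_gap: 31.0
finger_force: 50.9
```

Run:
```python
from h import *
st()
```

```text
t 62.43 p [426.1  -9.7  10.3] F [ 0.6 -1.1 -1.4] gap 31.0 q [-10.8   7.6 126.2  -0.   46.2  62.4]
[[ 0.957  0.29   0.   ]
 [ 0.29  -0.957 -0.   ]
 [ 0.     0.    -1.   ]]
```

Half a millimetre above the pad. Easing down, releasing and retreating up.

arm_command(
  increments=[
    [0,0,0.03,0,0,0,5],
    [0,0,0,0,0,0,5],
    [0,0,0,0,0,0,70],
    [0,0,0,0,0,0,70],
    [0,0,0,0,0,0,70],
    [0,0,0,0,0,0,70],
    [0,0,-0.2,0,0,0,70],
    [0,0,-0.6,0,0,0,70],
  ],
)

```text
clock: 63.1
ee_pos: [423.4, -9.2, 31.6]
orientation: [[0.957, 0.29, -0.006], [0.29, -0.957, 0.001], [-0.005, -0.003, -1.0]]
contact_force: [-0.1, -0.5, 0.4]
finger_gap: 69.6
finger_force: 0.0
```

arm_command(
  increments=[
    [0,0,-1,0,0,0,70],
    [0,0,-1,0,0,0,70],
    [0,0,-1,0,0,0,70],
    [0,0,-1,0,0,0,70],
    [0,0.8,-0.5,0,0,0,70],
    [0,1,0,0,0,0,70],
    [0,1,0,0,0,0,70],
    [0,1,0,0,0,0,70],
  ],
)

```text
clock: 63.77
ee_pos: [459.9, -119.9, 169.6]
orientation: [[0.957, 0.291, 0.002], [0.291, -0.957, -0.001], [0.002, 0.001, -1.0]]
contact_force: [0.7, 2.0, -0.3]
finger_gap: 69.8
finger_force: 0.0
```

arm_command(
  increments=[
    [0,1,0,0,0,0,70],
    [0,1,0,0,0,0,70],
    [0,1,0,0,0,0,70],
    [0,1,0,0,0,0,70],
    [0,1,0,0,0,0,70],
    [0,0,0,0,0,0,70],
    [0,0,0,0,0,0,70],
    [0,0,0,0,0,0,70],
  ],
)

```text
clock: 64.43
ee_pos: [502.3, -261.7, 168.1]
orientation: [[0.957, 0.29, -0.001], [0.29, -0.957, 0.001], [-0.001, -0.001, -1.0]]
contact_force: [0.4, 0.7, 0.3]
finger_gap: 70.0
finger_force: 0.0
```

Run:
```python
from h import *
st(); a=cv2.imread("pics/top0.png").astype(int);b=robot.grab_frame("top")[:,:,::-1]
d=np.abs(a-b).max(2)>50
for n,(x0,y0,x1,y1) in dict(tote=(280,120,400,210),scan=(305,212,352,280),red=(250,233,272,253),mug=(395,93,440,140),carafe=(222,52,275,128),shaker=(157,112,188,144)).items(): print(n,d[y0:y1,x0:x1].sum())
g=b.max(2)[212:280,305:352]; ys,xs=np.where(g<60); print("black blob centre",xs.mean()+305,ys.mean()+212,len(xs), "orig",end=" ")
g=a.max(2)[212:280,305:352]; ys,xs=np.where(g<60); print(xs.mean()+305,ys.mean()+212,len(xs))
```

```text
t 64.43 p [ 502.3 -261.7  168.1] F [0.4 0.7 0.3] gap 70.0 q [-34.6   9.  103.6   0.   67.5  38.5]
[[ 0.957  0.29  -0.001]
 [ 0.29  -0.957  0.001]
 [-0.001 -0.001 -1.   ]]
tote 89
scan 924
red 329
mug 0
carafe 0
shaker 0
black blob centre 330.16302186878727 246.2544731610338 503 orig 328.08 247.23111111111112 450
```

```bash
python3 -c "
from rig import robot
print(robot.finish_job())"
```

```text
the job is handed in; nothing more can be done
None
```

The job is handed in at about 64 s: four pawns are in the tote, the lid is seated with both clips shut, and the scanner was held on the label for 2 s (position good to about 2–3 mm, no read confirmation available) and is back on the pad.

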